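Park the rubber stamp in its dock and lock it

TASK

Put the wooden rubber stamp away in the small grey dock on the desk: slide it upright, long side of its base across, between the two low rails under the roof until its base rests against the back stop, and let go. Then swing the dock's lever fully shut across the mouth so that the stamp is locked in. Do not tip the stamp over, and leave the other things on the desk where they are.

Things in the scene. Friction and masses are not known exactly. Their poses are not given: they have to be found in the camera images.
- stamp: wooden rubber stamp, 50 g: base 24 (x) x 52 (y) x 12 high, round neck 18 diameter from z 12 to 28, round knob 22 diameter from z 28 to the top at z 62. Origin: centre of the underside; z up through the knob, y along the long side of the base. Its two ends are alike (a half turn about z makes no difference). It starts standing on the desk.
- dock: grey sheet-steel dock, fixed to the desk. Origin: on the desk below the middle of the roof's front edge; x points into the dock, y to its left, z up. Roof: underside z 100, top z 104, x 0 to 70, y -85 to 85. Side cheeks: inner faces y = +-80, x 0 to 66; closed back panel at x 66. No floor plate. Two vials are fixed on the rear of the roof, up to z 167.
- dock_home (a point): point on the desk where the stamp's origin lies when its base touches the back stop: dock frame (24.5, 0, 0). The lane to it: two rails 10 high, inner faces at dock y = +-29, x -20 to 36, their ends flared outward to x -37 (72 wide there); the stop, 14 high, has its face at x 36.5. The base goes in with its long side along the dock's y.
- lever (a joint): angle of the dock's flat lever about the vertical pivot lever_hinge. 0 = shut stop: the lever lies across the mouth, along the dock's -y; 1.571 = open stop: it points straight out of the dock, along -x. It stays where it is left (about 0.7 N at the knob moves it) and starts at or near open.
- lever_hinge (a point): pivot axis of the lever, in front of the left cheek, dock frame (-14, 82, 12). The lever is a bar 12 wide, 7 thick, its top at z 21 over the desk, ending 103 from the pivot.
- lever_knob (a point): centre of the top of the lever's upright black round knob: 14 diameter, from z 26 to its top at z 56 above the desk, 95 from the pivot axis
- label_pad: bystander: pad of labels 74 x 105 x 11, lying on the desk; origin centre of underside
- loupe: bystander: black loupe, 39 diameter, 26 high; origin centre of underside
- marker: bystander: marker pen 132 long (y), 17 thick, lying on the desk; origin centre of underside
- vial: bystander: dropper vial standing on the desk, 22 diameter, 63 high; origin centre of underside
- usb_stick: bystander: memory stick 18 x 52 (y) x 8, lying on the desk; origin centre of underside
Things that resemble listed ones, but are neither listed nor needed, are in the scene too. What is meant by the stamp is not yellow, and is the larger of those in its own colour.

How it is judged:
By the outcome, as a careful person would: the job done as asked, in the order asked, and still so for the second after the job is handed in, with the robot touching nothing.
It also fails if it takes over 59 s, if anything falls off the work surface, if the arm or the gripper's body presses on something with over 40 N, if the wrist force passes 120 N, or if a joint passes its speed limit or range.

ROBOT

A 6-joint arm with a two-finger parallel gripper is mounted at the origin on a cart in front of the work surface, level with it; the furniture and walls round the work are solid. World frame = base frame: x ahead of the robot, y to its left, z up, the work surface at z = 0. Lengths are in m, angles in rad, forces in N, time in s.
With the tool pointing down it reaches from about 0.325 to 0.775 m from the base axis. Payload 9.3 kg.
Tool frame: the origin (TCP) lies at the very end of the fingers, on their centre line; the grasp point (between the pads) lies 19 mm behind it; z points along the fingers, y is the line along which they close (so a half turn about z gives the same grasp; the last joint's range is limited). The gripper opens to 85 mm and grips with 20 to 120 N. Pads are 22 mm wide; open, the fingers measure 114 mm over their backs; the gripper's body (76 mm by 85 mm) begins 54 mm behind the grasp point. The pads swing forward as they close: fully open they stand 13 mm farther back than shut.
Start: joints at [1.04, 0.259, 0.021, 1.334, 0, 1.418], TCP at [0.203, 0.511, 0.231] pointing down, gripper open.
Joint ranges: [-3.04, 3.04], [-0.91, 1.82], [-1.04, 1.36], [-1.92, 1.95], [-1.52, 1.45], [-3.14, 3.14]. Speed limits (rad/s): [2.22, 2.22, 2.79, 3.14, 3.14, 3.14].

INTERFACE

Orientations are given as [roll, pitch, yaw] about the fixed x, y, z axes, in that order (R = Rz(yaw) Ry(pitch) Rx(roll)).
In Python, from plant import sensors, imaging, job_done gives the robot as it stands.
- The arm moves only by the tool send_rows, never from a script. Its argument "deltas" is a list of rows, each an object with "offset": the shift along the tool's x, y, z in cm, a list of three; "roll": the turn about the tool's z in degrees. A call has 1 to 20 rows; each row shifts and turns the commanded pose from where the row before left it, along the tool's axes as they then stand; what a row does not reach is not made up. A row lasts 1/12 s, in which the tool goes at most 41.7 mm and 7.16 degrees, less where a joint would pass 70% of its speed; a pose out of reach is approached as far as the arm can. A call is refused whole if a number of a shift passes 4.17 or a number of a turn 7.16, either way. A call with a gripper value outside its range is refused whole. "fingers" is the opening, from 0 (shut) to 1 (fully open), set as the call begins (left out, the last holds). The fingers move at their own pace and stop on an object; "grip_force" is the grip in N (left out, the last holds). Time passes only in rows, so rows that do not move let the fingers close. It gives the time, the measured TCP pose, the force, the opening and the grip force at its end, in the units of the state.
- sensors.get_obs(): the state, without advancing time (a new reading comes with each control period).
- imaging.capture(name): name is "scene" or "top" or "wrist"; returns the picture (480x640x3 uint8, red, green, blue); there is no depth.
- imaging.camera_info(name): a dict with "fx", "fy", "cx", "cy" (pixels), "R" (3x3) and "t" (3): a world point X has camera coordinates R X + t. Camera axes: x right, y down, z forward; pixel columns grow to the right and rows downward; lengths in m; the calibration is good to about 2 mm. A picture is of the moment at which its call begins: read the wrist's pose just before it. camera_info takes no time and is no camera call; for the wrist camera it gives the pose at the moment of the call.
- job_done(): hands the job in; it is judged then, once.
The state is a dict: "t": time; "joint_pos": joint angles; "joint_vel": joint speeds; "joint_torque": joint torques, N m; "ee_pos": TCP position; "eef_rot": TCP orientation; "ft_force": force on the tool from outside, world axes, zero at the start; "moment": the same for the moment, N m; "finger_gap": finger opening in m; "finger_force": force on a finger pad.
Only numpy, scipy, OpenCV 4.12 (cv2) and the standard library are available. Lean on these libraries where they do the work, as an engineer would, in place of code of your own. Each camera call takes 0.05 s, during which the arm holds its last target. There are 200 camera calls.

## Working session

There is one attempt and no reset: what is moved stays moved. The work goes in short steps, Python scripts to look and compute and a tool call to move; the robot and the scene stay as the last step left them, time stands still between calls to the robot, and variables do not carry over. Pictures are saved under pics/ and viewed, at most 10 in all, crops included, and the job is handed in when it is done.

Besides the shell and the picture viewer there is one more tool, called after "Call:" as name(argument=value, ...), one argument or row to a line, values as JSON. send_rows: Moves the arm, as the interface text tells. Its arguments: {"type":"object","properties":{"deltas":{"type":"array"},"fingers":{"type":"number"},"grip_force":{"type":"number"}},"required":["deltas"]}

```bash
mkdir -p pics; cat > h.py <<'E'
import numpy as np,cv2
from plant import sensors,imaging,job_done
def cap(n,f):
    ci=imaging.camera_info(n); im=imaging.capture(n); cv2.imwrite('pics/'+f+'.png',im[:,:,::-1]); np.save('pics/'+f+'.npy',np.array([ci],dtype=object),allow_pickle=True); return im,ci
def ld(f): return cv2.imread('pics/'+f+'.png')[:,:,::-1],np.load('pics/'+f+'.npy',allow_pickle=True)[0]
def ray(ci,u,v):
    R=np.array(ci['R']);t=np.array(ci['t']);d=R.T@np.array([(u-ci['cx'])/ci['fx'],(v-ci['cy'])/ci['fy'],1]);return -R.T@t,d
def onz(ci,u,v,z):
    c,d=ray(ci,u,v);return c+d*(z-c[2])/d[2]
def proj(ci,X):
    p=np.array(ci['R'])@np.array(X)+np.array(ci['t']);return np.array([ci['fx']*p[0]/p[2]+ci['cx'],ci['fy']*p[1]/p[2]+ci['cy']])
def tri(*cuv):
    A=np.zeros((3,3));b=np.zeros(3)
    for ci,u,v in cuv:
        c,d=ray(ci,u,v);d/=np.linalg.norm(d);P=np.eye(3)-np.outer(d,d);A+=P;b+=P@c
    return np.linalg.solve(A,b)
E
python3 - <<'E'
from h import *
for n in('scene','top','wrist'):
    im,ci=cap(n,n+'0');print(n,ray(ci,320,240),ci['fx'])
o=sensors.get_obs();print(o['t'],o['ee_pos'],o['eef_rot'],o['ft_force'],o['finger_gap'])
E
```

```text
scene (array([0.20926284, 0.40189321, 0.75460065]), array([ 0.36977353, -0.56570978, -0.73708022])) 497.18090818880785
top (array([ 0.465997  , -0.12321001,  1.00114912]), array([ 0.12188191, -0.00635749, -0.99264416])) 467.13172960650206
wrist (array([0.12557088, 0.54170533, 0.37283144]), array([ 0.31158514, -0.1206001 , -0.94260043])) 402.21217390326336
0.15 [0.20279043 0.51102232 0.23082158] [-3.14060751e+00 -1.67171368e-04  2.76378126e+00] [-0.61462165 -0.04269004 -0.00080217] 0.08534678150670495
```

View pics/top0.png

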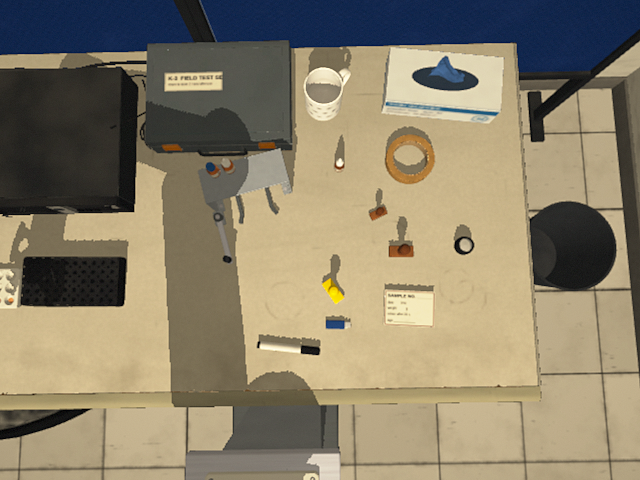

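View pics/scene0.png

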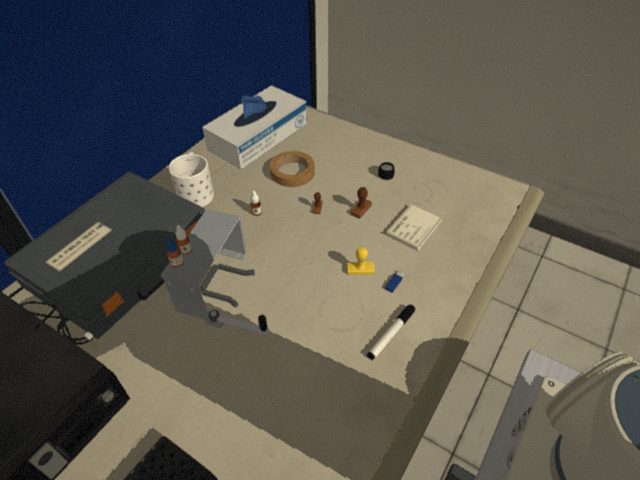

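The target stamp is the larger brown one, at top (401,250) and scene (361,202). The dock is at top (245,178) with its mouth toward the robot, and the lever is open with its knob at top (227,260) and scene (263,322). Next I'll zoom in for accurate points.

```bash
python3 - <<'E'
from h import *
T,tc=ld('top0');S,sc=ld('scene0')
def crop(im,x,y,w,h,W,H): return cv2.resize(im[y:y+h,x:x+w],(W,H),interpolation=cv2.INTER_CUBIC)
g=lambda im:np.clip(255*(im/255.)**.6,0,255).astype(np.uint8)
a=np.hstack([crop(T,190,140,120,120,400,400),crop(S,150,200,130,130,400,400)])
b=np.hstack([crop(T,360,195,80,40+0+30,229,200),crop(S,300,180,80,70,229,200)])
b=np.hstack([b,np.zeros((200,800-b.shape[1],3),np.uint8)])
cv2.imwrite('pics/m1.png',g(np.vstack([a,b]))[:,:,::-1])
for n,im,ci in(('top',T,tc),('scene',S,sc)):
    hsv=cv2.cvtColor(im,cv2.COLOR_RGB2HSV)
    m=((hsv[:,:,0]<13)&(hsv[:,:,1]>120)&(hsv[:,:,2]>40)).astype(np.uint8)
    k,l,s,c=cv2.connectedComponentsWithStats(m)
    for i in range(1,k):
        if s[i,4]>40: print(n,s[i],c[i],onz(ci,*c[i],0.01))
E
```

```text
top [207 164  13  11  42] [213.83333333 170.57142857] [0.74489875 0.09884578 0.01      ]
top [372 207  15  13  79] [379.29113924 212.07594937] [ 0.64560901 -0.25821944  0.01      ]
top [391 244  22  13 170] [402.78235294 250.33529412] [ 0.5620126  -0.30519314  0.01      ]
scene [351 188  20  30 240] [361.40416667 203.09583333] [ 0.56530612 -0.30933639  0.01      ]
scene [313 193   9  20 101] [317.2970297  203.04950495] [ 0.64672684 -0.25847102  0.01      ]
scene [167 233  22  26 157] [178.49044586 247.0955414 ] [ 0.81370594 -0.00135296  0.01      ]
```

View pics/m1.png

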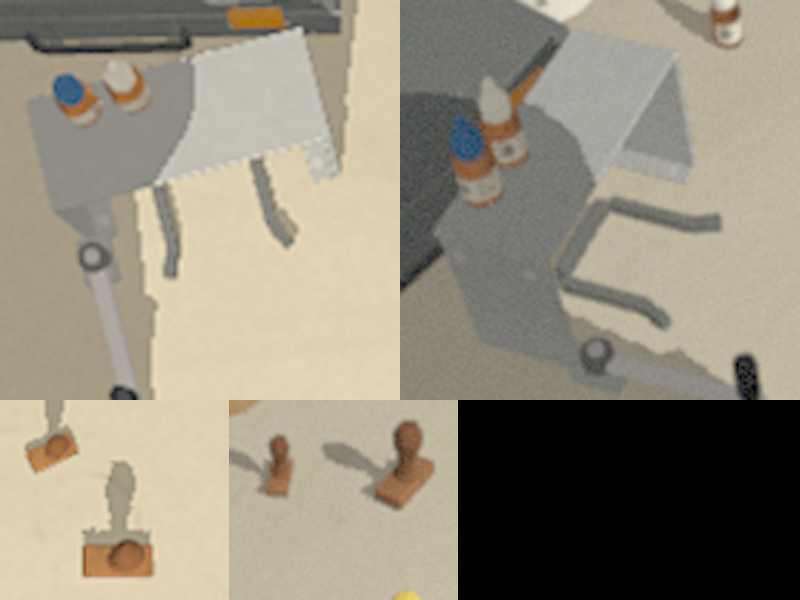

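The zoom shows the roof corners, rails, pivot, lever knob and the stamp's base and knob clearly. I'll triangulate these.

```bash
python3 - <<'E'
from h import *
T,tc=ld('top0');S,sc=ld('scene0')
t=lambda x,y:(tc,190+x*.3,140+y*.3)
s=lambda x,y:(sc,150+(x-400)*.325,200+y*.325)
P={}
for n,a,b in [('FR',t(329,137),s(678,52)),('FL',t(52,210),s(555,270)),('BR',t(300,29),s(566,30)),('BL',t(30,102),s(437,235)),('piv',t(93,256),s(597,352)),('knob',t(122,392),s(746,360)),
 ('railLend',t(170,275),s(667,322)),('railRend',t(291,242),s(719,222))]:
    P[n]=tri(a,b);print(n,P[n].round(4))
n='stampknob';k=tri((tc,360+127*.349,195+155*.35),(sc,300+178*.349,180+30*.35));print(n,k.round(4))
d=P['FL']-P['FR'];print('roof yaw of +y dir',np.degrees(np.arctan2(-d[0],d[1])))
d=P['BR']-P['FR'];print('x dir',np.degrees(np.arctan2(d[1],d[0])))
# onto-plane
FR=onz(tc,*t(329,137)[1:],.104);FL=onz(tc,*t(52,210)[1:],.104);print(FR,FL,np.linalg.norm(FR-FL),np.degrees(np.arctan2(-(FL-FR)[0],(FL-FR)[1])))
mid=(FR+FL)/2
pv=onz(tc,*t(93,256)[1:],.024);kn=onz(tc,*t(122,392)[1:],.056);print(mid,pv,kn,np.linalg.norm((pv-kn)[:2]))
# stamp base
for n,im,ci in(('top',T,tc),('scene',S,sc)):
    hsv=cv2.cvtColor(im,cv2.COLOR_RGB2HSV)
    m=((hsv[:,:,0]<16)&(hsv[:,:,1]>110)&(hsv[:,:,2]>40)).astype(np.uint8);kk,l,st,c=cv2.connectedComponentsWithStats(m)
    i=l[int(250 if n=='top' else 203),402 if n=='top' else 361];r=cv2.minAreaRect(np.argwhere(l==i)[:,::-1].astype(np.float32));print(n,r,[onz(ci,*p,.012).round(4) for p in cv2.boxPoints(r)])
for X in [(k[0],k[1],0.012)]: print(onz(tc,401,250.5,.012))
E
```

```text
FR [ 0.6947 -0.0697  0.1011]
FL [0.6527 0.0937 0.0959]
BR [ 0.7648 -0.0512  0.0979]
BL [0.7213 0.1092 0.0958]
piv [0.641  0.0876 0.0184]
knob [0.5498 0.062  0.0511]
railLend [6.305e-01 4.110e-02 3.000e-04]
railRend [ 0.6515 -0.0376 -0.001 ]
stampknob [ 0.5602 -0.2996  0.0563]
roof yaw of +y dir 14.400651113969522
x dir 14.779411819736472
[ 0.69401006 -0.06983647  0.104     ] [0.6536372  0.09353018 0.104     ] 0.16828140305481856 13.881390559213393
[0.67382363 0.01184685 0.104     ] [0.63998396 0.08640509 0.024     ] [0.54980116 0.06136006 0.056     ] 0.09359589387228827
top ((401.0, 250.0), (12.0, 24.0), 90.0) [array([ 0.5759, -0.2761,  0.012 ]), array([ 0.5749, -0.3271,  0.012 ]), array([ 0.5493, -0.3259,  0.012 ]), array([ 0.5503, -0.2752,  0.012 ])]
scene ((362.6496276855469, 202.9635009765625), (16.403667449951172, 29.731645584106445), 19.98310661315918) [array([ 0.5683, -0.2647,  0.012 ]), array([ 0.5941, -0.3539,  0.012 ]), array([ 0.556 , -0.3557,  0.012 ]), array([ 0.5324, -0.2674,  0.012 ])]
[ 0.56154243 -0.30103506  0.012     ]
```

Dock yaw is about 14.2° with its origin at (0.674, 0.012). The stamp is at (0.561, -0.300) with yaw about 0. First move: turn to yaw 180° and travel above the stamp.

Call:
send_rows(
  deltas=[
    {"offset":[0,0,0],"roll":-5.4},
    {"offset":[0,0,0],"roll":-5.4},
    {"offset":[0,0,0],"roll":-5.4},
    {"offset":[0,0,0],"roll":-5.4},
    {"offset":[-1.6,-3.6,0],"roll":0},
    {"offset":[-1.6,-3.6,0],"roll":0},
    {"offset":[-1.6,-3.6,0],"roll":0},
    {"offset":[-1.6,-3.6,0],"roll":0},
    {"offset":[-1.6,-3.6,0],"roll":0},
    {"offset":[-1.6,-3.6,0],"roll":0},
    {"offset":[-1.6,-3.6,0],"roll":0},
    {"offset":[-1.6,-3.6,0],"roll":0},
    {"offset":[-1.6,-3.6,0],"roll":0},
    {"offset":[-1.6,-3.6,0],"roll":0},
    {"offset":[-1.6,-3.6,0],"roll":0},
    {"offset":[-1.6,-3.6,0],"roll":0},
    {"offset":[-1.6,-3.6,0],"roll":0},
    {"offset":[-1.6,-3.6,0],"roll":0},
    {"offset":[-1.6,-3.6,0],"roll":0},
    {"offset":[-1.6,-3.6,0],"roll":0},
  ],
  fingers=1,
)

```text
t: 1.82
ee_pos: [0.4586, -0.0671, 0.2312]
eef_rot: [3.142, 0.0, 3.14]
ft_force: [1.1, 0.7, 0.0]
finger_gap: 0.0856
finger_force: 0.0
```

Call:
send_rows(
  deltas=[
    {"offset":[-1.6,-3.6,0],"roll":0},
    {"offset":[-1.6,-3.6,0],"roll":0},
    {"offset":[-1.6,-3.6,0],"roll":0},
    {"offset":[-1.6,-3.6,0],"roll":0},
    {"offset":[-1.6,-3.6,0],"roll":0},
    {"offset":[0,0,0],"roll":0},
    {"offset":[0,0,0],"roll":0},
  ],
)

```text
t: 2.4
ee_pos: [0.5384, -0.2469, 0.2297]
eef_rot: [3.14, -0.002, 3.138]
ft_force: [-0.1, 0.6, -0.2]
finger_gap: 0.0851
finger_force: 0.0
```

```bash
python3 - <<'E'
from h import *
im,ci=cap('wrist','w1');o=sensors.get_obs();print(o['t'],o['ee_pos'],o['eef_rot'],proj(ci,(.561,-.3,.012)),proj(ci,(.561,-.3,.062)))
E
```

```text
2.45 [ 0.53803548 -0.24555189  0.23029116] [ 3.14041448e+00 -1.57516592e-03  3.13945598e+00] [261.55460733 218.6175478 ] [253.39698407 235.93143751]
```

View pics/w1.png

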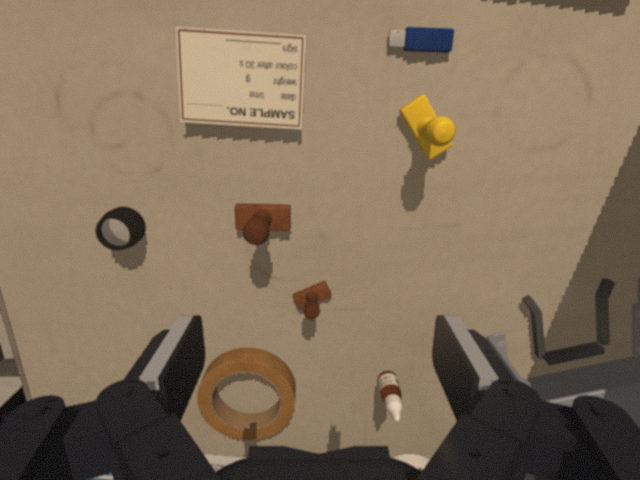

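The wrist view shows the stamp (base about (263,217), knob top about (256,232)), with its long side close to horizontal in the picture. The fingers are linkage types with knuckles farther back and wider. I'll measure the stamp and the finger silhouette.

```bash
python3 - <<'E'
from h import *
W,wc=ld('w1');T,tc=ld('top0');S,sc=ld('scene0')
hsv=cv2.cvtColor(W,cv2.COLOR_RGB2HSV)
m=((hsv[:,:,0]<13)&(hsv[:,:,1]>110)&(hsv[:,:,2]>30)).astype(np.uint8)
k,l,s,c=cv2.connectedComponentsWithStats(m);i=l[215,245];print(s[i])
ys,xs=np.where(l==i)
for v in range(200,246,3):
    r=xs[ys==v]
    if len(r):print(v,r.min(),r.max(),end=' | ')
print()
top=[(u,ys[xs==u].min()) for u in range(238,290,6)];print(top,'slope',np.degrees(np.arctan(np.polyfit(*zip(*top),1)[0])))
a,b=onz(wc,*top[0],.012),onz(wc,*top[-1],.012);print(a,b,np.degrees(np.arctan2(-(b-a)[0],(b-a)[1])))
# knob: top disc
kk=tri((wc,256.5,231),(tc,404.4,248.9),(sc,362.2,191.6));print('knob',kk)
# finger silhouettes on plane tool x=11mm (yaw180 => world x = ee-0.011)
e=np.array([.53803548,-.24555189,.23029116])
for p in [(203,318),(190,315),(165,331),(150,345),(125,383),(100,393),(45,397),(20,402),(3,408),(433,316),(450,316),(480,340),(520,380),(560,400),(600,400),(625,400)]:
    for X in(.011,-.011):
        c0,d=ray(wc,*p);t=(e[0]-X-c0[0])/d[0];q=c0+d*t;print(p,X,'y %.1f up %.1f'%((q[1]-e[1])*1e3,(q[2]-e[2])*1e3),end='; ')
    print()
E
```

```text
[ 235  204   55   41 1609]
206 235 289 | 209 235 289 | 212 236 289 | 215 235 289 | 218 236 289 | 221 236 288 | 224 237 289 | 227 236 289 | 230 242 287 | 233 243 268 | 236 245 266 | 239 246 264 | 242 251 261 | 
[(238, np.int64(204)), (244, np.int64(204)), (250, np.int64(204)), (256, np.int64(204)), (262, np.int64(204)), (268, np.int64(204)), (274, np.int64(205)), (280, np.int64(205)), (286, np.int64(205))] slope 1.4320961841646949
[ 0.546922   -0.32100045  0.012     ] [ 0.5480111  -0.27684645  0.012     ] -1.4129716538569361
knob [ 0.56039523 -0.29974361  0.05287019]
(203, 318) 0.011 y -41.5 up 19.3; (203, 318) -0.011 y -53.7 up -18.3; 
(190, 315) 0.011 y -46.6 up 17.2; (190, 315) -0.011 y -60.4 up -21.0; 
(165, 331) 0.011 y -51.6 up 27.5; (165, 331) -0.011 y -67.1 up -7.7; 
(150, 345) 0.011 y -53.4 up 35.3; (150, 345) -0.011 y -69.4 up 2.6; 
(125, 383) 0.011 y -53.2 up 52.8; (125, 383) -0.011 y -69.1 up 25.5; 
(100, 393) 0.011 y -57.9 up 56.7; (100, 393) -0.011 y -75.2 up 30.5; 
(45, 397) 0.011 y -71.1 up 58.1; (45, 397) -0.011 y -92.5 up 32.4; 
(20, 402) 0.011 y -76.3 up 59.8; (20, 402) -0.011 y -99.2 up 34.7; 
(3, 408) 0.011 y -79.0 up 61.9; (3, 408) -0.011 y -102.8 up 37.3; 
(433, 316) 0.011 y 38.2 up 18.4; (433, 316) -0.011 y 50.4 up -19.5; 
(450, 316) 0.011 y 44.1 up 18.5; (450, 316) -0.011 y 58.1 up -19.4; 
(480, 340) 0.011 y 48.9 up 33.2; (480, 340) -0.011 y 64.4 up -0.2; 
(520, 380) 0.011 y 52.4 up 52.1; (520, 380) -0.011 y 69.0 up 24.5; 
(560, 400) 0.011 y 58.8 up 59.7; (560, 400) -0.011 y 77.4 up 34.5; 
(600, 400) 0.011 y 68.8 up 59.7; (600, 400) -0.011 y 90.4 up 34.5; 
(625, 400) 0.011 y 75.0 up 59.7; (625, 400) -0.011 y 98.6 up 34.5;
```

The straight-down gripper cannot reach home under the roof, so I'll check in free air how the arm behaves at the edge of its reach.

Call:
send_rows(
  deltas=[
    {"offset":[-3.5,0,0],"roll":0},
    {"offset":[-3.5,0,0],"roll":0},
    {"offset":[-3.5,0,0],"roll":0},
    {"offset":[-3.5,0,0],"roll":0},
    {"offset":[-3.5,0,0],"roll":0},
    {"offset":[-3.5,0,0],"roll":0},
    {"offset":[-3.5,0,0],"roll":0},
    {"offset":[-3.5,0,0],"roll":0},
    {"offset":[0,0,0],"roll":0},
    {"offset":[0,0,0],"roll":0},
  ],
)

```text
t: 3.28
ee_pos: [0.796, -0.2457, 0.2313]
eef_rot: [3.141, -0.002, -3.14]
ft_force: [0.8, -0.2, -0.6]
finger_gap: 0.0852
finger_force: 0.0
```

```bash
python3 - <<'E'
from h import *
o=sensors.get_obs();print({k:np.round(o[k],3) for k in('t','joint_pos','ee_pos','eef_rot')})
E
```

```text
{'t': np.float64(3.283), 'joint_pos': array([-0.4  ,  0.883,  1.139,  1.829,  0.   , -0.401]), 'ee_pos': array([ 0.796, -0.246,  0.231]), 'eef_rot': array([ 3.141e+00, -2.000e-03, -3.140e+00])}
```

Call:
send_rows(
  deltas=[
    {"offset":[-3,0,0],"roll":0},
    {"offset":[-3,0,0],"roll":0},
    {"offset":[-3,0,0],"roll":0},
    {"offset":[0,0,0],"roll":0},
  ],
)

```text
t: 3.62
ee_pos: [0.8189, -0.2285, 0.227]
eef_rot: [3.136, -0.001, -3.141]
ft_force: [-0.5, 0.7, -0.1]
finger_gap: 0.0856
finger_force: 0.0
```

```bash
python3 - <<'E'
from h import *
o=sensors.get_obs();print({k:np.round(o[k],3) for k in('t','joint_pos','ee_pos','eef_rot')})
E
```

```text
{'t': np.float64(3.617), 'joint_pos': array([-0.372,  0.984,  1.357,  1.947,  0.005, -0.373]), 'ee_pos': array([ 0.819, -0.228,  0.227]), 'eef_rot': array([ 3.136e+00, -1.000e-03, -3.141e+00])}
```

The arm keeps its orientation at the reach limit, so I go back to the stamp. I'll grip its knob off-centre on the pads, which lets it be carried further into the lane.

Call:
send_rows(
  deltas=[
    {"offset":[3.34,-0.9,0.2],"roll":0},
    {"offset":[3.34,-0.9,0.2],"roll":0},
    {"offset":[3.34,-0.9,0.2],"roll":0},
    {"offset":[3.34,-0.9,0.8],"roll":0},
    {"offset":[3.34,-0.9,1.2],"roll":0},
    {"offset":[3.34,-0.9,2.2],"roll":0},
    {"offset":[3.34,-0.9,2.2],"roll":0},
    {"offset":[3.34,-0.9,2.2],"roll":0},
    {"offset":[0,0,1.5],"roll":0},
    {"offset":[0,0,1.5],"roll":0},
    {"offset":[0,0,0],"roll":0},
    {"offset":[0,0,0],"roll":0},
  ],
)

```text
t: 4.62
ee_pos: [0.595, -0.2933, 0.1114]
eef_rot: [3.137, 0.0, 3.141]
ft_force: [0.7, 1.0, -0.1]
finger_gap: 0.0854
finger_force: 0.0
```

```bash
python3 - <<'E'
from h import *
im,wc=cap('wrist','w2');o=sensors.get_obs();print({k:np.round(o[k],4) for k in('t','ee_pos','eef_rot')})
hsv=cv2.cvtColor(im,cv2.COLOR_RGB2HSV)
m=((hsv[:,:,0]<13)&(hsv[:,:,1]>110)&(hsv[:,:,2]>30)).astype(np.uint8)
k,l,s,c=cv2.connectedComponentsWithStats(m);i=1+np.argmax(s[1:,4]);print(s[i],c[i],proj(wc,(.56,-.3,.062)),proj(wc,(.56,-.3,.012)))
E
```

```text
{'t': np.float64(4.6667), 'ee_pos': array([ 0.5959, -0.2937,  0.112 ]), 'eef_rot': array([3.1376e+00, 1.5000e-03, 3.1410e+00])}
[ 266  161   84   59 3560] [306.32022472 185.06095506] [304.84184083 202.06195582] [307.10363636 181.86793831]
```

View pics/w2.png

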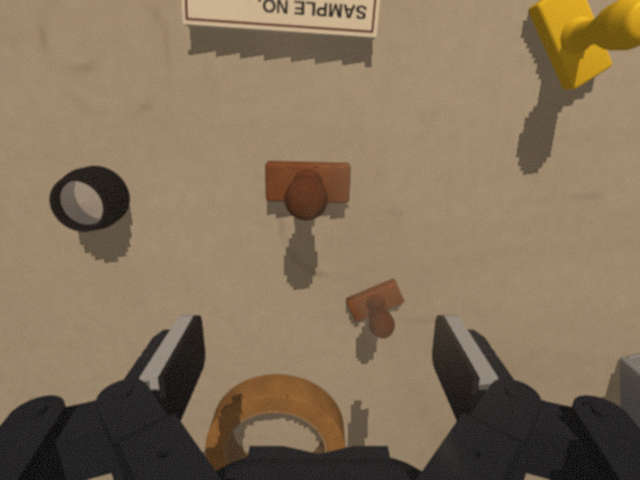

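The base is centred at pixel (308,182) and the knob at (306,195), matching (0.560, -0.300). Neighbours are clear of the fingers, so I descend.

Call:
send_rows(
  deltas=[
    {"offset":[2.2,-0.32,0],"roll":0},
    {"offset":[2.2,-0.32,0],"roll":0},
    {"offset":[0,0,1.5],"roll":0},
    {"offset":[0,0,1.5],"roll":0},
    {"offset":[0,0,1.5],"roll":0},
    {"offset":[0,0,1.5],"roll":0},
    {"offset":[0,0,1.5],"roll":0},
    {"offset":[0,0,0],"roll":0},
    {"offset":[0,0,0],"roll":0},
  ],
)

```text
t: 5.42
ee_pos: [0.5527, -0.2999, 0.0359]
eef_rot: [3.137, 0.0, 3.141]
ft_force: [-0.8, 0.3, 1.0]
finger_gap: 0.0856
finger_force: 0.0
```

```bash
python3 - <<'E'
from h import *
o=sensors.get_obs();print({k:np.round(o[k],4) for k in('t','ee_pos','eef_rot')})
E
```

```text
{'t': np.float64(5.4167), 'ee_pos': array([ 0.5527, -0.2999,  0.0359]), 'eef_rot': array([3.1369e+00, 3.0000e-04, 3.1414e+00])}
```

Call:
send_rows(
  deltas=[
    {"offset":[0,0,0]},
    {"offset":[0,0,0]},
    {"offset":[0,0,0]},
    {"offset":[0,0,0]},
    {"offset":[0,0,0]},
    {"offset":[0,0,0]},
    {"offset":[0,0,0]},
    {"offset":[0,0,0]},
    {"offset":[0,0,0]},
    {"offset":[0,0,0]},
  ],
  fingers=0,
  grip_force=30,
)

```text
invalid input at $.deltas[0]: expected keys offset, roll
```

Call:
send_rows(
  deltas=[
    {"offset":[0,0,-1.0]},
    {"offset":[0,0,-2.0]},
    {"offset":[0,0,-3.0]},
    {"offset":[0,0,-3.0]},
    {"offset":[0,0,0]},
    {"offset":[0,0,0]},
  ],
)

```text
invalid input at $.deltas[0]: expected keys offset, roll
```

```bash
python3 - <<'E'
from h import *
im,wc=cap('wrist','w3');im2,sc=cap('scene','s3');o=sensors.get_obs();print({k:np.round(o[k],4) for k in('t','ee_pos','eef_rot','finger_gap','finger_force')})
cv2.imwrite('pics/m3.png',np.hstack([cv2.resize(im,(400,300)),cv2.resize(im2[100:280,240:480],(400,300),interpolation=cv2.INTER_CUBIC)])[:,:,::-1])
E
```

```text
{'t': np.float64(5.5167), 'ee_pos': array([ 0.5533, -0.3004,  0.0368]), 'eef_rot': array([3.1380e+00, 1.9000e-03, 3.1412e+00]), 'finger_gap': np.float64(0.0854), 'finger_force': np.float64(0.0)}
```

View pics/m3.png

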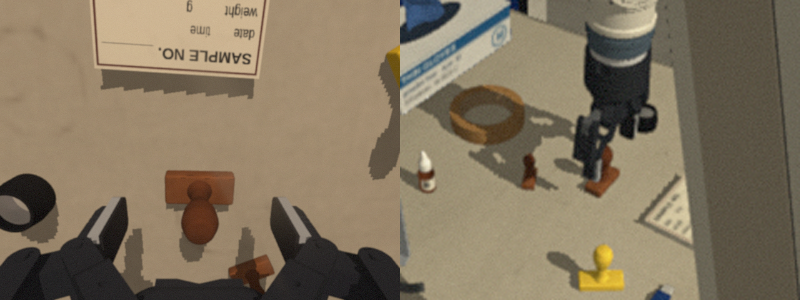

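The call was refused because "roll" was missing, so nothing moved. The picture shows the knob centred between the open pads, so I close with complete rows.

Call:
send_rows(
  deltas=[
    {"offset":[0,0,0],"roll":0},
    {"offset":[0,0,0],"roll":0},
    {"offset":[0,0,0],"roll":0},
    {"offset":[0,0,0],"roll":0},
    {"offset":[0,0,0],"roll":0},
    {"offset":[0,0,0],"roll":0},
    {"offset":[0,0,0],"roll":0},
    {"offset":[0,0,0],"roll":0},
    {"offset":[0,0,0],"roll":0},
    {"offset":[0,0,0],"roll":0},
  ],
  fingers=0,
  grip_force=30,
)

```text
t: 6.35
ee_pos: [0.5527, -0.3001, 0.0353]
eef_rot: [3.137, 0.0, 3.141]
ft_force: [-0.6, 0.3, 4.1]
finger_gap: 0.0193
finger_force: 29.3
```

Call:
send_rows(
  deltas=[
    {"offset":[0,0,-1.0],"roll":0},
    {"offset":[0,0,-2.0],"roll":0},
    {"offset":[0,0,-3.0],"roll":0},
    {"offset":[0,0,-4.0],"roll":0},
    {"offset":[0,0,0],"roll":0},
    {"offset":[0,0,0],"roll":0},
  ],
)

```text
t: 6.85
ee_pos: [0.5535, -0.3014, 0.138]
eef_rot: [3.14, 0.004, 3.141]
ft_force: [-0.1, -1.0, -1.2]
finger_gap: 0.0192
finger_force: 29.4
```

```bash
python3 - <<'E'
from h import *
im,wc=cap('wrist','w4');im2,sc=cap('scene','s4');o=sensors.get_obs();print({k:np.round(o[k],4) for k in('t','joint_pos','ee_pos','eef_rot','finger_gap','finger_force')})
cv2.imwrite('pics/m4.png',np.hstack([cv2.resize(im,(400,300)),cv2.resize(im2[60:240,240:480],(400,300),interpolation=cv2.INTER_CUBIC)])[:,:,::-1])
E
```

```text
{'t': np.float64(6.95), 'joint_pos': array([-0.6335,  0.4333,  0.0365,  1.1773,  0.004 , -0.6327]), 'ee_pos': array([ 0.5522, -0.3004,  0.1348]), 'eef_rot': array([ 3.1364e+00, -3.0000e-04,  3.1408e+00]), 'finger_gap': np.float64(0.0193), 'finger_force': np.float64(29.3667)}
```

View pics/m4.png

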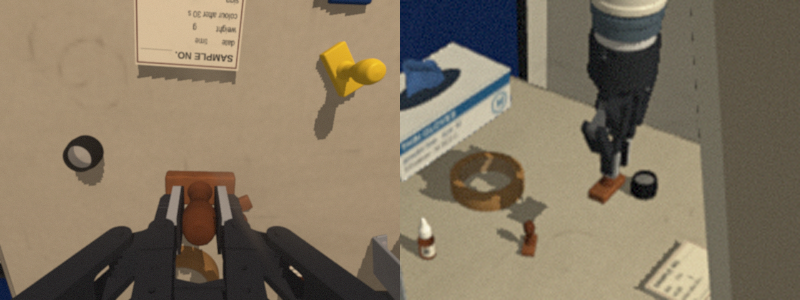

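The stamp is held upright (gap 19.3 mm, 29 N) and no neighbour moved. Now to the front of the dock, turned to the dock's yaw, for a close look at the lane.

Call:
send_rows(
  deltas=[
    {"offset":[-0.2,3.0,0],"roll":0},
    {"offset":[-0.2,3.6,0],"roll":0},
    {"offset":[-0.2,3.6,0],"roll":0},
    {"offset":[-0.2,3.6,0],"roll":0},
    {"offset":[-0.2,3.6,0],"roll":0},
    {"offset":[-0.2,3.6,0],"roll":0},
    {"offset":[-0.2,3.6,0],"roll":0},
    {"offset":[0,3.0,0],"roll":0},
    {"offset":[0,0.6,0],"roll":-4.8},
    {"offset":[0,0,0],"roll":-4.7},
    {"offset":[0,0,0],"roll":-4.7},
    {"offset":[0,0,0],"roll":0},
    {"offset":[0,0,0],"roll":0},
  ],
)

```text
t: 8.03
ee_pos: [0.5662, -0.0185, 0.1354]
eef_rot: [3.136, -0.001, -2.897]
ft_force: [0.5, -0.9, -1.0]
finger_gap: 0.0191
finger_force: 29.5
```

```bash
python3 - <<'E'
from h import *
im,wc=cap('wrist','w5');o=sensors.get_obs();print({k:np.round(o[k],4) for k in('t','joint_pos','ee_pos','eef_rot','finger_gap','finger_force')})
E
```

```text
{'t': np.float64(8.0833), 'joint_pos': array([-0.1835,  0.3315, -0.1225,  1.1193,  0.0048, -0.4276]), 'ee_pos': array([ 0.5663, -0.0186,  0.1356]), 'eef_rot': array([ 3.1362e+00, -3.0000e-04, -2.8976e+00]), 'finger_gap': np.float64(0.0193), 'finger_force': np.float64(29.4526)}
```

View pics/w5.png

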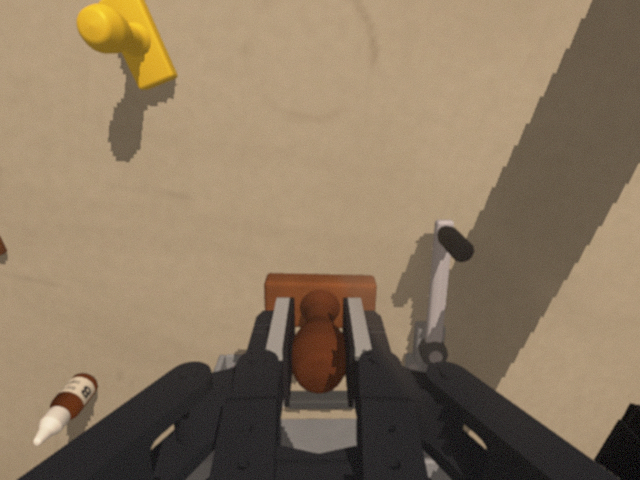

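The wrist view shows the stamp upright in the pads (base edge level at row 274), the lever open (knob (456,243), pivot (432,352)) and the dock mostly hidden. I'll refine the dock pose with the pivot from three views.

```bash
python3 - <<'E'
from h import *
W,wc=ld('w5');T,tc=ld('top0');S,sc=ld('scene0')
t=lambda x,y:(tc,190+x*.3,140+y*.3); s=lambda x,y:(sc,150+(x-400)*.325,200+y*.325)
pv=tri((wc,432,352),t(93,256),s(597,352));kn=tri((wc,454,240),t(122,392),s(746,360));print('piv',pv,'knob',kn)
P=[(0,-.085,.104),(0,.085,.104),(.07,-.085,.104),(.07,.085,.104),(-.014,.082,.0235),(-.037,.036,.005),(-.037,-.036,.005)]
obsT=[t(329,137),t(52,210),t(300,29),t(30,102),t(93,256),t(170,275),t(291,242)]
obsS=[s(678,52),s(555,270),s(566,30),s(437,235),s(597,352),s(667,322),s(719,222)]
from scipy.optimize import least_squares
def f(q):
    c,sn=np.cos(q[2]),np.sin(q[2]);r=[]
    for p,a,b in zip(P,obsT,obsS):
        X=(q[0]+c*p[0]-sn*p[1],q[1]+sn*p[0]+c*p[1],p[2])
        for o in(a,b): r+=list(proj(o[0],X)-np.array(o[1:]))
    X=(q[0]+c*-.014-sn*.082,q[1]+sn*-.014+c*.082,.0235);r+=list((proj(wc,X)-[432,352])*.5)
    return r
r=least_squares(f,[.674,.012,.248],loss='soft_l1');q=r.x;print(q,np.degrees(q[2]),np.round(f(q),1))
c,sn=np.cos(q[2]),np.sin(q[2])
for d in [(-.0245+.049,0),(-.018,0),(-.08,0)]: print(d,(q[0]+c*d[0]-sn*d[1],q[1]+sn*d[0]+c*d[1]))
# stamp in hand: base top near edge corners
for z in(.110,.112): print(onz(wc,265,274,z),onz(wc,376,274,z))
E
```

```text
piv [0.64053957 0.0880219  0.01931501] knob [0.54818003 0.06163799 0.04927819]
[0.67297994 0.01215339 0.26079882] 14.942671409532077 [ 0.1 -0.4 -0.3 -1.3 -0.4  1.3 -2.3 -2.6 -0.8 -1.2  2.2 -1.8 -2.6  0.2
 -1.5 -1.2 -0.6  0.8  0.7 -0.9  1.4  0.8  1.9 -2.3 -2.8  1.6  0.2  1.
  0.7  0.5]
(0.0245, 0) (np.float64(0.6966514566817819), np.float64(0.018470772115061047))
(-0.018, 0) (np.float64(0.6555886235072117), np.float64(0.007512043553890573))
(-0.08, 0) (np.float64(0.5956851962878386), np.float64(-0.008474807523581648))
[ 0.56475405 -0.04408548  0.11      ] [0.55261861 0.00493429 0.11      ]
[ 0.56381118 -0.04403343  0.112     ] [0.55182063 0.00440109 0.112     ]
```

Call:
send_rows(
  deltas=[
    {"offset":[0,0.05,2],"roll":-0.7},
    {"offset":[0,0.1,2.2],"roll":0},
    {"offset":[0,0.1,2.2],"roll":0},
    {"offset":[-1.5,0,1.2],"roll":0},
    {"offset":[-1.5,0,0.9],"roll":0},
    {"offset":[-1.5,0,0],"roll":0},
    {"offset":[-1.5,0,0],"roll":0},
    {"offset":[-1.5,0,0],"roll":0},
    {"offset":[-1.0,0,0],"roll":0},
    {"offset":[-0.6,0,0],"roll":0},
    {"offset":[0,0,0],"roll":0},
    {"offset":[0,0,0],"roll":0},
  ],
)

```text
t: 9.08
ee_pos: [0.6536, 0.0074, 0.0511]
eef_rot: [3.137, 0.0, -2.883]
ft_force: [0.3, -0.7, -1.2]
finger_gap: 0.0193
finger_force: 29.5
```

```bash
python3 - <<'E'
from h import *
im,wc=cap('wrist','w6');im2,sc=cap('scene','s6');im3,tc=cap('top','t6');o=sensors.get_obs();print({k:np.round(o[k],4) for k in('t','ee_pos','eef_rot','ft_force','finger_gap','finger_force')})
g=lambda im:np.clip(255*(im/255.)**.6,0,255).astype(np.uint8)
r=lambda i,w,h:cv2.resize(i,(w,h),interpolation=cv2.INTER_CUBIC)
cv2.imwrite('pics/m6.png',g(np.vstack([np.hstack([r(im2[190:340,150:300],400,400),r(im3[140:290,180:330],400,400)]),np.hstack([r(im[240:480,160:480],267,200),np.zeros((200,533,3),np.uint8)])]))[:,:,::-1])
E
```

```text
{'t': np.float64(9.2333), 'ee_pos': array([0.6534, 0.0074, 0.0516]), 'eef_rot': array([ 3.1367e+00,  9.0000e-04, -2.8831e+00]), 'ft_force': array([-0.524 ,  0.3574,  0.503 ]), 'finger_gap': np.float64(0.019), 'finger_force': np.float64(29.4651)}
```

View pics/m6.png

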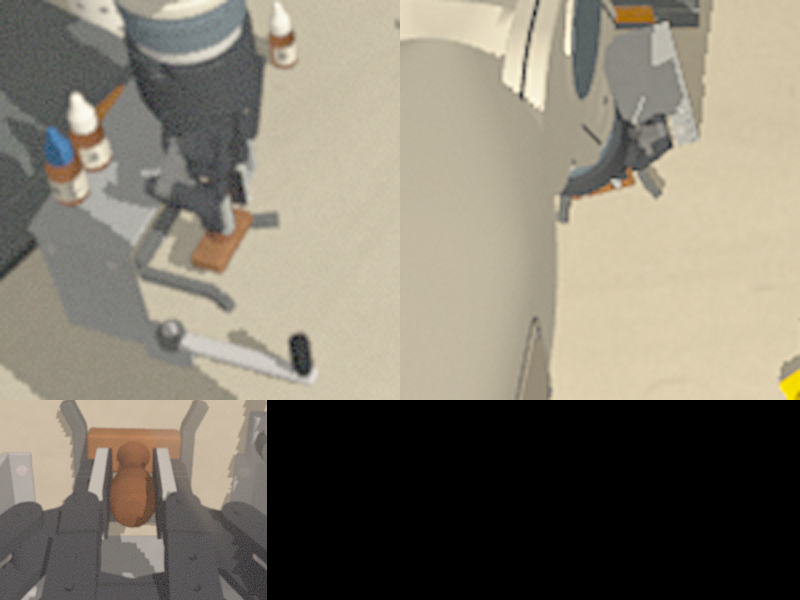

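The wrist view shows the base centred between the two rails (base 88–180, rail inner edges 78 and 190, in the lower crop). The scene view agrees, so I lower the stamp.

Call:
send_rows(
  deltas=[
    {"offset":[-0.3,0,0],"roll":0},
    {"offset":[0,0,0.6],"roll":0},
    {"offset":[0,0,0.5],"roll":0},
    {"offset":[0,0,0.3],"roll":0},
    {"offset":[0,0,0],"roll":0},
    {"offset":[0,0,0],"roll":0},
  ],
)

```text
t: 9.73
ee_pos: [0.6567, 0.0085, 0.0372]
eef_rot: [3.137, 0.001, -2.882]
ft_force: [1.0, -0.2, -0.6]
finger_gap: 0.0194
finger_force: 29.5
```

Call:
send_rows(
  deltas=[
    {"offset":[0,0,0.1],"roll":0},
    {"offset":[0,0,0.05],"roll":0},
    {"offset":[0,0,0],"roll":0},
  ],
)

```text
t: 9.98
ee_pos: [0.657, 0.0084, 0.0361]
eef_rot: [3.137, 0.001, -2.882]
ft_force: [1.0, 0.3, -0.9]
finger_gap: 0.019
finger_force: 29.5
```

Call:
send_rows(
  deltas=[
    {"offset":[-0.2,0,0.05],"roll":0},
    {"offset":[0,0,0],"roll":0},
    {"offset":[0,0,0],"roll":0},
  ],
)

```text
t: 10.23
ee_pos: [0.6568, 0.0086, 0.0354]
eef_rot: [3.136, -0.003, -2.883]
ft_force: [-10.6, -2.5, 2.4]
finger_gap: 0.0194
finger_force: 29.8
```

Call:
send_rows(
  deltas=[
    {"offset":[0,0,0],"roll":0},
    {"offset":[0,0,0],"roll":0},
    {"offset":[0,0,0],"roll":0},
    {"offset":[0,0,0],"roll":0},
    {"offset":[0,0,0],"roll":0},
    {"offset":[0,0,0],"roll":0},
    {"offset":[0.5,0,0],"roll":0},
    {"offset":[1.5,0,0],"roll":0},
    {"offset":[2,0,0],"roll":0},
    {"offset":[0,0,0],"roll":0},
  ],
  fingers=0.5,
)

```text
t: 11.07
ee_pos: [0.6176, -0.0017, 0.0357]
eef_rot: [3.137, -0.0, -2.883]
ft_force: [1.1, 0.1, 0.7]
finger_gap: 0.0424
finger_force: 0.0
```

```bash
cat >> h.py <<'E'
def brown(im,box):
    x0,y0,x1,y1=box;hsv=cv2.cvtColor(im,cv2.COLOR_RGB2HSV)
    m=((hsv[:,:,0]<14)&(hsv[:,:,1]>110)&(hsv[:,:,2]>30)).astype(np.uint8);z=np.zeros_like(m);z[y0:y1,x0:x1]=m[y0:y1,x0:x1]
    k,l,s,c=cv2.connectedComponentsWithStats(z);i=1+np.argmax(s[1:,4]);ys,xs=np.where(l==i);return s[i],xs,ys
E
python3 - <<'E'
from h import *
im,wc=cap('wrist','w7');im2,sc=cap('scene','s7');o=sensors.get_obs();print({k:np.round(o[k],4) for k in('t','ee_pos','eef_rot','ft_force','finger_gap','finger_force')})
s,xs,ys=brown(im,(200,150,440,480));print(s)
for v in range(s[1],s[1]+s[3],6): r=xs[ys==v];print(v,r.min(),r.max(),end=' | ')
s,xs,ys=brown(im2,(200,220,300,320));print('\nscene',s)
for v in range(s[1],s[1]+s[3],4): r=xs[ys==v];print(v,r.min(),r.max(),end=' | ')
O=np.array([.673,.012]);y=np.radians(14.7);R=np.array([[np.cos(y),-np.sin(y)],[np.sin(y),np.cos(y)]])
for x in(-10,-8,-6):
  p=lambda a,b,z:proj(wc,[*(O+R@[a/1e3,b/1e3]),z]).round(0);print(x,'near edge top',p(x-12,-26,.012),p(x-12,26,.012),'knob wide',p(x,0,.045),'scene knob top',proj(sc,[*(O+R@[x/1e3,0]),.062]).round(1))
E
```

```text
{'t': np.float64(11.1667), 'ee_pos': array([ 0.6204, -0.0015,  0.0362]), 'eef_rot': array([ 3.1373e+00,  2.5000e-03, -2.8827e+00]), 'ft_force': array([ 0.0692, -0.1124,  0.411 ]), 'finger_gap': np.float64(0.0428), 'finger_force': np.float64(0.0)}
[ 268  346  105  107 7182]
346 272 316 | 352 270 370 | 358 268 372 | 364 268 372 | 370 268 371 | 376 268 371 | 382 269 370 | 388 268 370 | 394 269 369 | 400 307 332 | 406 306 333 | 412 302 337 | 418 298 342 | 424 297 344 | 430 295 344 | 436 294 347 | 442 292 347 | 448 296 340 | 
scene [221 279  19  19 175]
279 229 229 | 283 226 232 | 287 223 237 | 291 221 235 | 295 227 233 | -10 near edge top [264. 356.] [371. 356.] knob wide [317. 428.] scene knob top [229.1 264.8]
-8 near edge top [264. 359.] [370. 359.] knob wide [317. 432.] scene knob top [228.1 264.5]
-6 near edge top [264. 363.] [370. 363.] knob wide [317. 436.] scene knob top [227.1 264.3]
```

The stamp stands in the lane mouth at dock x of about -13. For the push I'll use the outer side of one fully open finger, which reaches ahead of the gripper body. I raise, back off and turn 90° so the camera watches from the side.

Call:
send_rows(
  deltas=[
    {"offset":[1.5,0,0],"roll":0},
    {"offset":[2.0,0,-3.0],"roll":0},
    {"offset":[2.1,0,-3.5],"roll":0},
    {"offset":[0,0,-3.0],"roll":0},
    {"offset":[0,0,0],"roll":-7},
    {"offset":[0,0,0],"roll":-7},
    {"offset":[0,0,0],"roll":-7},
    {"offset":[0,0,0],"roll":-7},
    {"offset":[0,0,0],"roll":-7},
    {"offset":[0,0,0],"roll":-7},
    {"offset":[0,0,0],"roll":-7},
    {"offset":[0,0,0],"roll":-7},
    {"offset":[0,0,0],"roll":-7},
    {"offset":[0,0,0],"roll":-7},
    {"offset":[0,0,0],"roll":-7},
    {"offset":[0,0,0],"roll":-7},
    {"offset":[0,0,0],"roll":-6},
    {"offset":[0,0,0],"roll":0},
  ],
  fingers=1,
)

```text
t: 12.67
ee_pos: [0.5671, -0.0161, 0.1308]
eef_rot: [-3.139, 0.004, -1.307]
ft_force: [-0.0, 0.4, 0.1]
finger_gap: 0.0856
finger_force: 0.0
```

```bash
cat >> h.py <<'E'
O=np.array([.673,.012]);YW=np.radians(14.7);RD=np.array([[np.cos(YW),-np.sin(YW)],[np.sin(YW),np.cos(YW)]])
def w2d(p): return RD.T@(np.array(p)[:2]-O)*1e3
def d2w(a,b,z): return np.array([*(O+RD@[a/1e3,b/1e3]),z/1e3])
E
python3 - <<'E'
from h import *
im2,sc=cap('scene','s8');im,wc=cap('wrist','w8');o=sensors.get_obs();print({k:np.round(o[k],4) for k in('t','joint_pos','ee_pos','eef_rot','ft_force','finger_gap')},w2d(o['ee_pos']))
for n,i,c,b in(('scene',im2,sc,(200,220,300,320)),('wrist',im,wc,(0,0,640,480))):
    s,xs,ys=brown(i,b);print(n,s);
    for v in range(s[1],s[1]+s[3],max(3,s[3]//10)): r=xs[ys==v];print(v,r.min(),r.max(),end=' | ')
    print([proj(c,d2w(-13,0,z)).round(1) for z in(0,12,45,62)])
E
```

```text
{'t': np.float64(12.7667), 'joint_pos': array([-0.179 ,  0.3337, -0.1324,  1.1046,  0.0049, -2.0056]), 'ee_pos': array([ 0.5668, -0.0161,  0.1307]), 'eef_rot': array([-3.1395,  0.0044, -1.315 ]), 'ft_force': array([ 0.7369, -0.4654, -0.0849]), 'finger_gap': np.float64(0.0854)} [-109.85329736   -0.25862545]
scene [221 263  23  35 420]
263 228 229 | 266 224 233 | 269 224 234 | 272 225 236 | 275 227 243 | 278 229 242 | 281 228 241 | 284 225 239 | 287 224 237 | 290 221 236 | 293 222 234 | 296 230 232 | [array([235.2, 286. ]), array([234.4, 282.1]), array([231.9, 271.1]), array([230.6, 265.2])]
wrist [ 128  189   67   80 3723]
189 160 170 | 197 151 189 | 205 152 190 | 213 153 191 | 221 155 191 | 229 153 192 | 237 134 193 | 245 130 193 | 253 128 194 | 261 130 192 | [array([182.8, 222.7]), array([177.1, 228. ]), array([158.9, 244.9]), array([147.5, 255.4])]
```

Call:
send_rows(
  deltas=[
    {"offset":[0,0,2.5],"roll":0},
    {"offset":[0,0,2.5],"roll":0},
    {"offset":[0,0,2.5],"roll":0},
    {"offset":[0,0,2.5],"roll":0},
    {"offset":[0,0,2.0],"roll":0},
    {"offset":[0,0,1.0],"roll":0},
    {"offset":[0,0,0],"roll":0},
    {"offset":[0,0,0],"roll":0},
  ],
)

```text
t: 13.43
ee_pos: [0.5665, -0.0155, 0.0008]
eef_rot: [-3.14, 0.005, -1.313]
ft_force: [0.0, 0.2, 0.1]
finger_gap: 0.0855
finger_force: 0.0
```

Call:
send_rows(
  deltas=[
    {"offset":[0,0,0.3],"roll":0},
    {"offset":[0,0,0.3],"roll":0},
    {"offset":[0,0,0],"roll":0},
  ],
)

```text
t: 13.68
ee_pos: [0.5665, -0.0155, -0.005]
eef_rot: [-3.139, 0.004, -1.312]
ft_force: [-0.2, 0.2, -0.2]
finger_gap: 0.0854
finger_force: 0.0
```

```bash
python3 - <<'E'
from h import *
im2,sc=cap('scene','s9');im,wc=cap('wrist','w9');o=sensors.get_obs();print({k:np.round(o[k],4) for k in('t','ee_pos','eef_rot','ft_force','finger_gap')},w2d(o['ee_pos']))
for n,i,c,b in(('scene',im2,sc,(200,220,300,320)),('wrist',im,wc,(0,0,640,480))):
    s,xs,ys=brown(i,b);print(n,s);
    for v in range(s[1],s[1]+s[3],max(3,s[3]//10)): r=xs[ys==v];print(v,r.min(),r.max(),end=' | ')
    print([proj(c,d2w(-11,0,z)).round(1) for z in(0,12,45,62)])
r=lambda i,w,h:cv2.resize(i,(w,h),interpolation=cv2.INTER_CUBIC)
g=lambda im:np.clip(255*(im/255.)**.6,0,255).astype(np.uint8)
cv2.imwrite('pics/m9.png',g(np.vstack([r(im,640,480),]))[:,:,::-1])
E
```

```text
{'t': np.float64(13.7833), 'ee_pos': array([ 0.5664, -0.0155, -0.005 ]), 'eef_rot': array([-3.1394,  0.0044, -1.3118]), 'ft_force': array([-0.6866,  0.0785, -0.0646]), 'finger_gap': np.float64(0.0854)} [-110.08550815    0.41316497]
scene [221 264  22  34 403]
264 226 230 | 267 224 233 | 270 225 234 | 273 225 238 | 276 227 241 | 279 228 241 | 282 227 239 | 285 224 239 | 288 223 237 | 291 221 235 | 294 224 233 | 297 232 232 | [array([234.3, 285.7]), array([233.4, 281.8]), array([230.9, 270.8]), array([229.6, 264.9])]
wrist [    0   267    98   159 10678]
267 13 56 | 282 0 78 | 297 0 81 | 312 2 84 | 327 7 87 | 342 10 90 | 357 0 93 | 372 0 95 | 387 0 93 | 402 0 13 | 417 1 5 | [array([ 64.9, 324. ]), array([ 45.1, 341.7]), array([-29.7, 408.6]), array([-86.7, 459.6])]
```

View pics/m9.png

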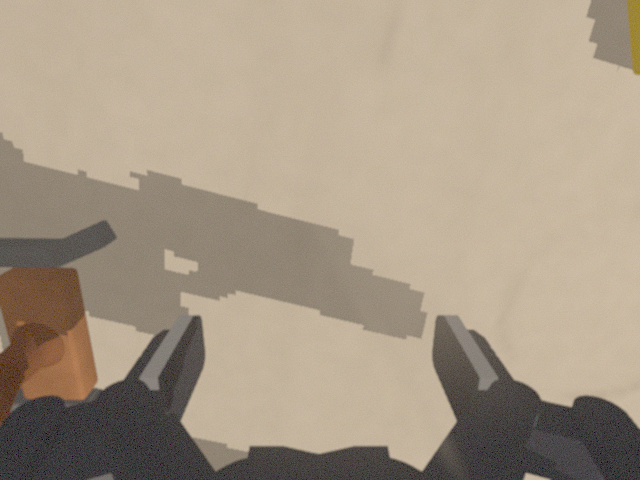

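The view shows the base (trailing edge near (90,350)) behind the right rail, with the left-hand knuckle close behind the knob and the finger between the rails' ends. I now push in small steps and check numerically for tipping.

```bash
cat > chk.py <<'E'
from h import *
import sys
n=sys.argv[1]
im2,sc=cap('scene','s'+n);im,wc=cap('wrist','w'+n);o=sensors.get_obs();print({k:np.round(o[k],4) for k in('t','ee_pos','ft_force')},w2d(o['ee_pos']))
s,xs,ys=brown(im2,(195,220,300,320));print('scene',s,'top',xs[ys<=s[1]+6].mean().round(2),'low u',xs[ys>=s[1]+s[3]-12].mean().round(2),'v',ys[ys>=0].max())
s,xs,ys=brown(im,(0,200,320,480))
for v in(285,300,315,330,345,360,375):
    r=xs[ys==v]
    if len(r):
        e=onz(wc,r.max(),v,.012);print(v,r.max(),w2d(e).round(1),end=' | ')
print()
E
python3 chk.py 10
```

```text
{'t': np.float64(13.8833), 'ee_pos': array([ 0.5664, -0.0155, -0.0051]), 'ft_force': array([-0.0834,  0.8192,  1.1466])} [-110.12924242    0.44591119]
scene [221 264  22  34 404] top 228.66 low u 229.18 v 297
285 79 [-27.7 -22.7] | 300 82 [-27.6 -17. ] | 315 84 [-27.2 -11. ] | 330 87 [-27.2  -5. ] | 345 90 [-27.1   1.3] | 360 93 [-27.    7.8] | 375 96 [-26.9  14.4] |
```

Call:
send_rows(
  deltas=[
    {"offset":[0,-0.3,0.4],"roll":0},
    {"offset":[0,-0.3,0],"roll":0},
    {"offset":[0,0,0],"roll":0},
  ],
)

```text
t: 14.13
ee_pos: [0.5725, -0.0138, -0.0097]
eef_rot: [-3.14, 0.005, -1.311]
ft_force: [0.5, 0.3, 0.1]
finger_gap: 0.0854
finger_force: 0.0
```

```bash
python3 chk.py 11
```

```text
{'t': np.float64(14.2333), 'ee_pos': array([ 0.5721, -0.0139, -0.0096]), 'ft_force': array([-0.5875,  0.5814,  0.1292])} [-104.17830858    0.59524646]
scene [221 264  22  34 386] top 228.7 low u 229.2 v 297
285 87 [-27.3 -24.9] | 300 90 [-27.3 -19.4] | 315 91 [-26.6 -13.7] | 330 95 [-26.9  -7.8] | 345 98 [-26.8  -1.8] | 360 101 [-26.8   4.4] | 375 104 [-26.8  10.8] |
```

Call:
send_rows(
  deltas=[
    {"offset":[0,-0.2,0],"roll":0},
    {"offset":[0,-0.2,0],"roll":0},
    {"offset":[0,0,0],"roll":0},
  ],
)

```text
t: 14.48
ee_pos: [0.5763, -0.0129, -0.0094]
eef_rot: [-3.14, 0.005, -1.311]
ft_force: [0.2, 0.5, 0.1]
finger_gap: 0.0852
finger_force: 0.0
```

```bash
python3 chk.py 12
```

```text
{'t': np.float64(14.5833), 'ee_pos': array([ 0.5759, -0.0129, -0.0095]), 'ft_force': array([-0.2179, -0.0043,  0.1232])} [-100.23509225    0.5509507 ]
scene [221 264  22  34 389] top 228.69 low u 229.07 v 297
285 99 [-27.2 -24.9] | 300 101 [-26.9 -19.3] | 315 104 [-26.9 -13.6] | 330 106 [-26.6  -7.7] | 345 109 [-26.6  -1.7] | 360 111 [-26.3   4.6] | 375 114 [-26.3  11. ] |
```

Call:
send_rows(
  deltas=[
    {"offset":[0,-0.2,0],"roll":0},
    {"offset":[0,-0.2,0],"roll":0},
    {"offset":[0,0,0],"roll":0},
  ],
)

```text
t: 14.83
ee_pos: [0.5801, -0.0118, -0.0094]
eef_rot: [-3.14, 0.005, -1.311]
ft_force: [0.4, 0.8, -0.1]
finger_gap: 0.0852
finger_force: 0.0
```

```bash
python3 chk.py 13
```

```text
{'t': np.float64(14.9333), 'ee_pos': array([ 0.5797, -0.0118, -0.0095]), 'ft_force': array([-0.7369, -0.82  ,  0.3985])} [-96.2688943    0.61594715]
scene [221 264  22  34 362] top 227.75 low u 229.13 v 297
285 109 [-26.5 -24.9] | 300 111 [-26.3 -19.3] | 315 114 [-26.4 -13.6] | 330 117 [-26.4  -7.7] | 345 119 [-26.2  -1.7] | 360 121 [-25.9   4.5] | 375 125 [-26.3  10.9] |
```

Call:
send_rows(
  deltas=[
    {"offset":[0,-0.15,0],"roll":0},
    {"offset":[0,-0.15,0],"roll":0},
    {"offset":[0,0,0],"roll":0},
  ],
)

```text
t: 15.18
ee_pos: [0.5829, -0.0111, -0.0095]
eef_rot: [-3.14, 0.005, -1.311]
ft_force: [-0.2, -0.8, -0.1]
finger_gap: 0.0853
finger_force: 0.0
```

```bash
python3 chk.py 14
```

```text
{'t': np.float64(15.2833), 'ee_pos': array([ 0.5826, -0.0111, -0.0095]), 'ft_force': array([-0.3458,  0.224 , -0.6705])} [-93.25905973   0.58939605]
scene [221 264  21  34 343] top 227.19 low u 229.23 v 297
285 117 [-26.3 -24.9] | 300 120 [-26.4 -19.3] | 315 122 [-26.2 -13.6] | 330 124 [-25.9  -7.7] | 345 126 [-25.7  -1.7] | 360 129 [-25.8   4.5] | 375 126 [-23.8  11. ] |
```

Call:
send_rows(
  deltas=[
    {"offset":[0,-0.15,0],"roll":0},
    {"offset":[0,-0.15,0],"roll":0},
    {"offset":[0,0,0],"roll":0},
  ],
)

```text
t: 15.53
ee_pos: [0.5858, -0.0103, -0.0094]
eef_rot: [-3.14, 0.005, -1.312]
ft_force: [-0.1, 0.1, 0.2]
finger_gap: 0.0854
finger_force: 0.1
```

```bash
python3 chk.py 15
```

```text
{'t': np.float64(15.6333), 'ee_pos': array([ 0.5856, -0.0103, -0.0095]), 'ft_force': array([-0.5355, -0.1058,  0.2509])} [-90.24737339   0.60878099]
scene [221 263  21  34 345] top 225.84 low u 229.01 v 296
285 123 [-25.3 -24.9] | 300 125 [-25.1 -19.3] | 315 128 [-25.2 -13.6] | 330 130 [-25.   -7.7] | 345 132 [-24.8  -1.7] | 360 135 [-24.9   4.5] | 375 127 [-21.1  11. ] |
```

Call:
send_rows(
  deltas=[
    {"offset":[0,-0.15,0],"roll":0},
    {"offset":[0,-0.15,0],"roll":0},
    {"offset":[0,0,0],"roll":0},
  ],
)

```text
t: 15.88
ee_pos: [0.5887, -0.0095, -0.0094]
eef_rot: [-3.14, 0.005, -1.312]
ft_force: [-0.0, 0.5, 0.7]
finger_gap: 0.0852
finger_force: 0.1
```

```bash
python3 chk.py 16
```

```text
{'t': np.float64(15.9833), 'ee_pos': array([ 0.5884, -0.0095, -0.0095]), 'ft_force': array([0.159 , 0.3022, 0.1845])} [-87.27911176   0.6186373 ]
scene [220 262  20  35 349] top 224.09 low u 228.72 v 296
285 129 [-24.2 -24.9] | 300 132 [-24.4 -19.3] | 315 133 [-23.9 -13.6] | 330 136 [-24.1  -7.7] | 345 137 [-23.5  -1.7] | 360 137 [-22.6   4.6] | 375 127 [-18.1  11. ] |
```

At contact the top of the stamp moved 3.5 mm while the base stayed put. The knuckle meets the knob too high, so the stamp is tilting (about 6°). I back off slowly so it settles upright, then rethink.

Call:
send_rows(
  deltas=[
    {"offset":[0,0.15,0],"roll":0},
    {"offset":[0,0.15,0],"roll":0},
    {"offset":[0,0.15,0],"roll":0},
    {"offset":[0,0.15,0],"roll":0},
    {"offset":[0,0.15,0],"roll":0},
    {"offset":[0,0.5,0],"roll":0},
    {"offset":[0,1.0,0],"roll":0},
    {"offset":[0,0,-3],"roll":0},
    {"offset":[0,0,-4],"roll":0},
    {"offset":[0,0,-4],"roll":0},
    {"offset":[0,0,-3],"roll":0},
    {"offset":[0,0,0],"roll":0},
  ],
)

```text
t: 16.98
ee_pos: [0.5685, -0.0167, 0.137]
eef_rot: [-3.132, 0.001, -1.312]
ft_force: [-0.5, -0.6, -0.2]
finger_gap: 0.0852
finger_force: 0.0
```

```bash
python3 - <<'E'
from h import *
im2,sc=cap('scene','s17');im,wc=cap('wrist','w17');o=sensors.get_obs();print({k:np.round(o[k],4) for k in('t','ee_pos','ft_force')},w2d(o['ee_pos']))
s,xs,ys=brown(im2,(195,220,300,320));print('scene',s,'top',xs[ys<=s[1]+6].mean().round(2),'low u',xs[ys>=s[1]+s[3]-12].mean().round(2))
s,xs,ys=brown(im,(0,100,320,480));print(s)
for v in range(s[1],s[1]+s[3],6):
    r=xs[ys==v];print(v,r.min(),r.max(),w2d(onz(wc,r.max(),v,.012)).round(1),end=' | ')
# yellow
print()
def yel(im):
    hsv=cv2.cvtColor(im,cv2.COLOR_RGB2HSV);m=((hsv[:,:,0]>20)&(hsv[:,:,0]<34)&(hsv[:,:,1]>190)&(hsv[:,:,2]>60)).astype(np.uint8)
    k,l,s,c=cv2.connectedComponentsWithStats(m);i=1+np.argmax(s[1:,4]);return s[i],(l==i).astype(np.uint8)
for f in('top0','scene0','w1'):
    I,c=ld(f);s,m=yel(I);cn=max(cv2.findContours(m,0,1)[0],key=cv2.contourArea);
    h=cv2.approxPolyDP(cv2.convexHull(cn),1.5,True)[:,0];print(f,s,h.tolist(),[onz(c,*p,.012)[:2].round(4).tolist() for p in h])
E
```

```text
{'t': np.float64(17.0833), 'ee_pos': array([ 0.5665, -0.0163,  0.1318]), 'ft_force': array([-0.1753,  0.2751, -1.2169])} [-110.17294926   -0.32071907]
scene [221 263  23  35 419] top 228.78 low u 229.22
[ 133  189   66   79 3581]
189 161 185 [-18.9 -26.8] | 195 155 193 [-23.9 -22.8] | 201 156 193 [-23.5 -18.6] | 207 157 194 [-23.7 -14.4] | 213 157 194 [-23.3 -10.2] | 219 158 195 [-23.6  -5.9] | 225 158 195 [-23.2  -1.6] | 231 148 196 [-23.4   2.7] | 237 138 196 [-23.    7.1] | 243 135 196 [-22.6  11.6] | 249 133 197 [-22.9  16.1] | 255 134 198 [-23.1  20.6] | 261 135 195 [-20.6  25.2] | 267 152 152 [10.7 30. ] | 
top0 [322 278  22  25 259] [[343, 297], [335, 302], [322, 284], [330, 278]] [[0.4658, -0.1754], [0.4557, -0.1583], [0.4939, -0.1318], [0.5062, -0.149]]
scene0 [348 248  25  26 329] [[363, 248], [372, 263], [372, 272], [349, 273], [348, 263], [358, 249]] [[0.4976, -0.1955], [0.4637, -0.1708], [0.453, -0.1511], [0.4889, -0.1256], [0.5031, -0.146], [0.5047, -0.1879]]
w1 [ 401   96   54   62 1636] [[420, 96], [424, 96], [449, 120], [454, 129], [450, 145], [432, 157], [428, 157], [401, 112], [404, 107]] [[0.4535, -0.1608], [0.4535, -0.1574], [0.4731, -0.1343], [0.4806, -0.1292], [0.4942, -0.1313], [0.5046, -0.1462], [0.5046, -0.1497], [0.4664, -0.1761], [0.4623, -0.1738]]
```

The stamp is upright again, about 1 mm deeper. Its base must be pushed low and from outside the roof. The yellow look-alike has a 26 mm half base and can serve as a low pusher; I'll note its exact pose and put it back there afterwards. First I measure it.

```bash
python3 - <<'E'
from h import *
from scipy.optimize import least_squares
exec(open('/dev/stdin').read()) if 0 else None
def yel(im):
    hsv=cv2.cvtColor(im,cv2.COLOR_RGB2HSV);m=((hsv[:,:,0]>20)&(hsv[:,:,0]<34)&(hsv[:,:,1]>190)&(hsv[:,:,2]>60)).astype(np.uint8)
    k,l,s,c=cv2.connectedComponentsWithStats(m);i=1+np.argmax(s[1:,4]);return s[i],(l==i)
W,wc=ld('w1');T,tc=ld('top0');S,sc=ld('scene0')
for n,I in(('w1',W),('scene',S),('top',T)):
    s,m=yel(I);print(n)
    for v in range(s[1],s[1]+s[3],3 if n=='w1' else 2): r=np.where(m[v])[0];print(v,r.min(),r.max(),end=' | ')
    print()
k=tri((wc,439,130),(sc,361.5,254.5));print('knob centre',k)
E
```

```text
w1
96 420 424 | 99 416 425 | 102 411 427 | 105 407 428 | 108 403 430 | 111 402 432 | 114 402 434 | 117 405 442 | 120 406 449 | 123 409 452 | 126 410 453 | 129 412 454 | 132 413 453 | 135 415 452 | 138 417 451 | 141 419 449 | 144 422 450 | 147 424 447 | 150 425 442 | 153 426 438 | 156 428 432 | 
scene
248 359 363 | 250 358 365 | 252 358 365 | 254 357 366 | 256 358 365 | 258 358 364 | 260 359 363 | 262 360 363 | 264 348 372 | 266 348 372 | 268 348 372 | 270 348 372 | 272 348 372 | 
top
278 330 330 | 280 327 331 | 282 324 332 | 284 322 334 | 286 323 336 | 288 325 337 | 290 326 338 | 292 328 340 | 294 329 341 | 296 330 342 | 298 332 342 | 300 333 339 | 302 335 337 | 
knob centre [ 0.47880717 -0.15217348  0.0462293 ]
```

Call:
send_rows(
  deltas=[
    {"offset":[0,0,0],"roll":7},
    {"offset":[0,0,0],"roll":7},
    {"offset":[0,0,0],"roll":7},
    {"offset":[0,0,0],"roll":7},
    {"offset":[0,0,0],"roll":7},
    {"offset":[0,0,0],"roll":7},
    {"offset":[0,0,0],"roll":7},
    {"offset":[0,0,0],"roll":7},
    {"offset":[0,0,0],"roll":7},
    {"offset":[0,0,0],"roll":7},
    {"offset":[2.5,-1.0,0],"roll":0.8},
    {"offset":[4,-1.0,0],"roll":0},
    {"offset":[4,-1.0,0],"roll":0},
    {"offset":[0,0,0],"roll":0},
    {"offset":[0,0,0],"roll":0},
  ],
)

```text
t: 18.33
ee_pos: [0.4946, -0.101, 0.1289]
eef_rot: [3.136, 0.001, -2.551]
ft_force: [0.5, -0.6, -0.3]
finger_gap: 0.0853
finger_force: 0.0
```

```bash
python3 - <<'E'
from h import *
im,wc=cap('wrist','w18');o=sensors.get_obs();print({k:np.round(o[k],4) for k in('t','ee_pos','eef_rot')})
hsv=cv2.cvtColor(im,cv2.COLOR_RGB2HSV);m=((hsv[:,:,0]>20)&(hsv[:,:,0]<34)&(hsv[:,:,1]>190)&(hsv[:,:,2]>60)).astype(np.uint8)
k,l,s,c=cv2.connectedComponentsWithStats(m);i=1+np.argmax(s[1:,4]);print(s[i])
for v in range(s[i][1],s[i][1]+s[i][3],6): r=np.where(l[v]==i)[0];print(v,r.min(),r.max(),end=' | ')
print([proj(wc,(.48,-.1535,z)).round(1) for z in(0,.012,.045,.062)])
E
```

```text
{'t': np.float64(18.3833), 'ee_pos': array([ 0.4956, -0.1003,  0.1291]), 'eef_rot': array([ 3.1361e+00,  2.0000e-03, -2.5493e+00])}
[ 237  126   48   80 3042]
126 253 280 | 132 246 282 | 138 246 282 | 144 246 282 | 150 247 282 | 156 247 282 | 162 245 282 | 168 240 282 | 174 238 283 | 180 238 283 | 186 240 283 | 192 243 284 | 198 250 283 | 204 252 282 | [array([265.1, 164. ]), array([262.9, 167. ]), array([255.6, 176.5]), array([251. , 182.5])]
```

The yellow stamp's long axis is aligned with the tool's x within 1° (base columns 246–283, rows 126–206), and its centre matches (0.479, -0.153). It is the same size as the target stamp. Now I take hold of it.

Call:
send_rows(
  deltas=[
    {"offset":[2.45,-1.7,0],"roll":0},
    {"offset":[2.45,-1.7,0],"roll":0},
    {"offset":[0,0,1.5],"roll":0},
    {"offset":[0,0,2],"roll":0},
    {"offset":[0,0,2],"roll":0},
    {"offset":[0,0,2],"roll":0},
    {"offset":[0,0,1.7],"roll":0},
    {"offset":[0,0,0],"roll":0},
    {"offset":[0,0,0],"roll":0},
  ],
)

```text
t: 19.13
ee_pos: [0.475, -0.154, 0.0369]
eef_rot: [3.135, 0.002, -2.546]
ft_force: [-0.2, 0.4, 0.4]
finger_gap: 0.0854
finger_force: 0.0
```

Call:
send_rows(
  deltas=[
    {"offset":[0,0,0],"roll":0},
    {"offset":[0,0,0],"roll":0},
    {"offset":[0,0,0],"roll":0},
    {"offset":[0,0,0],"roll":0},
    {"offset":[0,0,0],"roll":0},
    {"offset":[0,0,0],"roll":0},
    {"offset":[0,0,0],"roll":0},
    {"offset":[0,0,0],"roll":0},
    {"offset":[0,0,0],"roll":0},
  ],
  fingers=0,
  grip_force=40,
)

```text
t: 19.88
ee_pos: [0.4754, -0.1551, 0.0384]
eef_rot: [3.138, 0.003, -2.547]
ft_force: [-0.8, 0.5, 6.5]
finger_gap: 0.0189
finger_force: 38.9
```

```bash
python3 - <<'E'
from h import *
im,wc=cap('wrist','w19');o=sensors.get_obs();print({k:np.round(o[k],4) for k in('t','ee_pos','eef_rot','finger_gap','finger_force','ft_force')})
hsv=cv2.cvtColor(im,cv2.COLOR_RGB2HSV);m=((hsv[:,:,0]>20)&(hsv[:,:,0]<34)&(hsv[:,:,1]>190)&(hsv[:,:,2]>60)).astype(np.uint8)
k,l,s,c=cv2.connectedComponentsWithStats(m);i=1+np.argmax(s[1:,4]);print(s[i])
for v in range(s[i][1],s[i][1]+s[i][3],12): r=np.where(l[v]==i)[0];print(v,r.min(),r.max(),end=' | ')
print(onz(wc,320,s[i][1],.012))
E
```

```text
{'t': np.float64(19.9333), 'ee_pos': array([ 0.4754, -0.1551,  0.0384]), 'eef_rot': array([ 3.1384,  0.0035, -2.5473]), 'finger_gap': np.float64(0.0188), 'finger_force': np.float64(38.853), 'ft_force': array([-0.9253,  0.1559,  4.6201])}
[ 292  239   53  140 6016]
239 299 339 | 251 294 343 | 263 294 338 | 275 295 342 | 287 295 343 | 299 295 343 | 311 296 341 | 323 295 342 | 335 294 343 | 347 293 341 | 359 294 343 | 371 301 335 | [ 0.45521369 -0.16838135  0.012     ]
```

Call:
send_rows(
  deltas=[
    {"offset":[0,0,0],"roll":0},
    {"offset":[0,0,0],"roll":0},
    {"offset":[0,0,0],"roll":0},
    {"offset":[0.2,0,0.1],"roll":0},
    {"offset":[0.2,0,0.1],"roll":0},
    {"offset":[0,0,0],"roll":0},
  ],
  fingers=0.45,
)

```text
t: 20.43
ee_pos: [0.4714, -0.1574, 0.0355]
eef_rot: [3.137, 0.002, -2.547]
ft_force: [-0.1, 0.2, -1.1]
finger_gap: 0.0387
finger_force: 0.0
```

Call:
send_rows(
  deltas=[
    {"offset":[0,0,0],"roll":0},
    {"offset":[0,0,0],"roll":0},
    {"offset":[0,0,0],"roll":0},
    {"offset":[0,0,0],"roll":0},
    {"offset":[0,0,0],"roll":0},
    {"offset":[0,0,0],"roll":0},
  ],
  fingers=0,
  grip_force=40,
)

```text
t: 20.93
ee_pos: [0.4719, -0.1573, 0.0359]
eef_rot: [3.138, 0.003, -2.547]
ft_force: [-1.2, 0.7, 4.8]
finger_gap: 0.0186
finger_force: 39.0
```

```bash
python3 - <<'E'
from h import *
im,wc=cap('wrist','w20');o=sensors.get_obs();print({k:np.round(o[k],4) for k in('t','ee_pos','eef_rot','finger_gap','finger_force','ft_force')})
hsv=cv2.cvtColor(im,cv2.COLOR_RGB2HSV);m=((hsv[:,:,0]>20)&(hsv[:,:,0]<34)&(hsv[:,:,1]>190)&(hsv[:,:,2]>60)).astype(np.uint8)
k,l,s,c=cv2.connectedComponentsWithStats(m);i=1+np.argmax(s[1:,4]);e=onz(wc,320,s[i][1],.012);print(s[i],e,np.linalg.norm((e-o['ee_pos'])[:2]))
E
```

```text
{'t': np.float64(20.9833), 'ee_pos': array([ 0.4719, -0.1573,  0.0359]), 'eef_rot': array([ 3.1377e+00,  2.8000e-03, -2.5472e+00]), 'finger_gap': np.float64(0.0186), 'finger_force': np.float64(39.0659), 'ft_force': array([-1.8303, -0.1327,  3.7508])}
[ 293  250   52  144 6171] [ 0.45518422 -0.16817788  0.012     ] 0.019892723564046064
```

Call:
send_rows(
  deltas=[
    {"offset":[0,0,-1.5],"roll":0},
    {"offset":[0,0,-3.5],"roll":0},
    {"offset":[0,0,-2.0],"roll":6.45},
    {"offset":[0,0,0],"roll":6.45},
    {"offset":[0,0,0],"roll":6.45},
    {"offset":[-2.56,2.26,0],"roll":0},
    {"offset":[-2.56,2.26,0],"roll":0},
    {"offset":[-2.56,2.26,0],"roll":0},
    {"offset":[-2.56,2.26,0],"roll":0},
    {"offset":[-2.56,2.26,0],"roll":0},
    {"offset":[0,0,2],"roll":0},
    {"offset":[0,0,2.5],"roll":0},
    {"offset":[0,0,2.0],"roll":0},
    {"offset":[0,0,0],"roll":0},
    {"offset":[0,0,0],"roll":0},
  ],
)

```text
t: 22.23
ee_pos: [0.5664, -0.0153, 0.0408]
eef_rot: [3.136, -0.001, -2.885]
ft_force: [-0.1, -0.0, -0.3]
finger_gap: 0.0187
finger_force: 39.2
```

```bash
cat > chk2.py <<'E'
from h import *
import sys
n=sys.argv[1]
im2,sc=cap('scene','s'+n);im,wc=cap('wrist','w'+n);o=sensors.get_obs();print({k:np.round(o[k],4) for k in('t','ee_pos','eef_rot','ft_force','finger_gap')},w2d(o['ee_pos']))
s,xs,ys=brown(im2,(185,220,300,320));print('scene brown',s,'top',xs[ys<=s[1]+6].mean().round(2))
hsv=cv2.cvtColor(im,cv2.COLOR_RGB2HSV);m=((hsv[:,:,0]>20)&(hsv[:,:,0]<34)&(hsv[:,:,1]>190)&(hsv[:,:,2]>60)).astype(np.uint8)
ys,xs=np.where(m);print('wrist yellow',xs.min(),xs.max(),ys.min(),ys.max())
hsv=cv2.cvtColor(im2,cv2.COLOR_RGB2HSV);m=((hsv[:,:,0]>20)&(hsv[:,:,0]<34)&(hsv[:,:,1]>190)&(hsv[:,:,2]>60)).astype(np.uint8)
ys,xs=np.where(m);print('scene yellow',xs.min(),xs.max(),ys.min(),ys.max())
E
python3 chk2.py 21
```

```text
{'t': np.float64(22.3333), 'ee_pos': array([ 0.5677, -0.0158,  0.0426]), 'eef_rot': array([ 3.1374e+00,  2.6000e-03, -2.8852e+00]), 'ft_force': array([-0.417 , -0.2473, -0.2992]), 'finger_gap': np.float64(0.0187)} [-108.92309987   -0.11363251]
scene brown [221 264  22  33 382] top 228.57
wrist yellow 292 344 249 393
scene yellow 264 291 286 302
```

Call:
send_rows(
  deltas=[
    {"offset":[-2.2,0,0.45],"roll":0},
    {"offset":[-2.2,0,0],"roll":0},
    {"offset":[0,0,0],"roll":0},
    {"offset":[-0.4,0,0],"roll":0},
    {"offset":[-0.4,0,0],"roll":0},
    {"offset":[-0.4,0,0],"roll":0},
    {"offset":[-0.4,0,0],"roll":0},
    {"offset":[-0.4,0,0],"roll":0},
    {"offset":[0,0,0],"roll":0},
  ],
)

```text
t: 23.08
ee_pos: [0.6295, 0.0008, 0.0372]
eef_rot: [3.137, 0.002, -2.885]
ft_force: [-0.2, -0.6, -1.1]
finger_gap: 0.0187
finger_force: 39.2
```

```bash
python3 chk2.py 22
```

```text
{'t': np.float64(23.1833), 'ee_pos': array([0.6289, 0.0008, 0.037 ]), 'eef_rot': array([ 3.1368e+00,  1.3000e-03, -2.8849e+00]), 'ft_force': array([-0.8484, -0.7171, -0.8618]), 'finger_gap': np.float64(0.0185)} [-45.50026461   0.32042648]
scene brown [216 272  18  24 220] top 226.24
wrist yellow 292 344 249 394
scene yellow 231 259 280 294
```

Call:
send_rows(
  deltas=[
    {"offset":[-0.4,0,0],"roll":0},
    {"offset":[-0.4,0,0],"roll":0},
    {"offset":[-0.4,0,0],"roll":0},
    {"offset":[0,0,0],"roll":0},
  ],
)

```text
t: 23.52
ee_pos: [0.6413, 0.004, 0.0371]
eef_rot: [3.137, 0.002, -2.885]
ft_force: [0.5, -1.1, -0.6]
finger_gap: 0.0186
finger_force: 39.2
```

```bash
python3 chk2.py 23
```

```text
{'t': np.float64(23.6167), 'ee_pos': array([0.6407, 0.0039, 0.037 ]), 'eef_rot': array([ 3.1368e+00,  1.3000e-03, -2.8848e+00]), 'ft_force': array([-0.3927, -0.3703,  0.1802]), 'finger_gap': np.float64(0.0187)} [-33.31341628   0.3391198 ]
scene brown [210 271  19  23 216] top 220.16
wrist yellow 292 345 249 394
scene yellow 225 253 277 293
```

Call:
send_rows(
  deltas=[
    {"offset":[-0.4,0,0],"roll":0},
    {"offset":[-0.4,0,0],"roll":0},
    {"offset":[0,0,0],"roll":0},
    {"offset":[0,0,0],"roll":0},
  ],
)

```text
t: 23.95
ee_pos: [0.6485, 0.0059, 0.037]
eef_rot: [3.137, 0.001, -2.885]
ft_force: [-0.1, 0.9, -1.0]
finger_gap: 0.0186
finger_force: 39.2
```

Call:
send_rows(
  deltas=[
    {"offset":[-0.2,0,0],"roll":0},
    {"offset":[0,0,0],"roll":0},
    {"offset":[0,0,0],"roll":0},
  ],
)

```text
t: 24.2
ee_pos: [0.6502, 0.0064, 0.0371]
eef_rot: [3.137, 0.001, -2.885]
ft_force: [-0.3, 0.3, -1.7]
finger_gap: 0.0185
finger_force: 39.2
```

Call:
send_rows(
  deltas=[
    {"offset":[-0.2,0,0],"roll":0},
    {"offset":[0,0,0],"roll":0},
    {"offset":[0,0,0],"roll":0},
  ],
)

```text
t: 24.45
ee_pos: [0.6522, 0.0068, 0.0371]
eef_rot: [3.137, 0.001, -2.885]
ft_force: [0.2, -0.3, -0.9]
finger_gap: 0.0183
finger_force: 39.2
```

```bash
python3 chk2.py 24
```

```text
{'t': np.float64(24.55), 'ee_pos': array([0.6521, 0.0069, 0.0371]), 'eef_rot': array([ 3.1369e+00,  1.3000e-03, -2.8849e+00]), 'ft_force': array([-0.2164, -0.2355, -0.4102]), 'finger_gap': np.float64(0.0187)} [-21.53532203   0.33149718]
scene brown [205 270  18  23 215] top 214.72
wrist yellow 292 345 248 395
scene yellow 220 248 276 291
```

Call:
send_rows(
  deltas=[
    {"offset":[-0.15,0,0],"roll":0},
    {"offset":[0,0,0],"roll":0},
    {"offset":[0,0,0],"roll":0},
  ],
)

```text
t: 24.8
ee_pos: [0.6534, 0.0072, 0.0371]
eef_rot: [3.137, 0.001, -2.885]
ft_force: [-0.6, -0.7, 0.7]
finger_gap: 0.0187
finger_force: 39.4
```

Call:
send_rows(
  deltas=[
    {"offset":[-0.15,0,0],"roll":0},
    {"offset":[0,0,0],"roll":0},
    {"offset":[0,0,0],"roll":0},
  ],
)

```text
t: 25.05
ee_pos: [0.6545, 0.0075, 0.0375]
eef_rot: [3.137, 0.001, -2.885]
ft_force: [-5.2, -0.9, 5.5]
finger_gap: 0.0185
finger_force: 39.8
```

Call:
send_rows(
  deltas=[
    {"offset":[-0.1,0,0],"roll":0},
    {"offset":[0,0,0],"roll":0},
    {"offset":[0,0,0],"roll":0},
  ],
)

```text
t: 25.3
ee_pos: [0.6553, 0.0077, 0.0379]
eef_rot: [3.137, 0.0, -2.885]
ft_force: [-6.6, -1.1, 8.6]
finger_gap: 0.0186
finger_force: 40.2
```

```bash
python3 chk2.py 25
```

```text
{'t': np.float64(25.4), 'ee_pos': array([0.6553, 0.0077, 0.0379]), 'eef_rot': array([ 3.1372e+00,  4.0000e-04, -2.8851e+00]), 'ft_force': array([-7.7632, -0.557 ,  7.8329]), 'finger_gap': np.float64(0.0185)} [-18.25722317   0.31177895]
scene brown [205 270  19  23 215] top 215.71
wrist yellow 292 345 243 394
scene yellow 221 248 277 291
```

The push met a firm resistance (about 6–8 N) at tool x -19, which is where the stop should be. I back out slowly.

Call:
send_rows(
  deltas=[
    {"offset":[0.2,0,0],"roll":0},
    {"offset":[0.4,0,0],"roll":0},
    {"offset":[1.0,0,0],"roll":0},
    {"offset":[2.5,0,0],"roll":0},
    {"offset":[3.5,0,0],"roll":0},
    {"offset":[3,0,-1],"roll":0},
    {"offset":[0,0,-4],"roll":0},
    {"offset":[0,0,-3],"roll":0},
    {"offset":[0,0,0],"roll":0},
  ],
)

```text
t: 26.15
ee_pos: [0.5555, -0.02, 0.1228]
eef_rot: [3.14, 0.009, -2.885]
ft_force: [0.4, -0.6, -0.6]
finger_gap: 0.0182
finger_force: 39.2
```

```bash
python3 chk2.py 26; python3 - <<'E'
from h import *
im2,sc=ld('s26');im3,tc=cap('top','t26')
s,xs,ys=brown(im2,(185,220,300,320));print(s)
for v in range(s[1],s[1]+s[3],3): r=xs[ys==v];print(v,r.min(),r.max(),end=' | ')
for x in(18,21,24.5): print(x,'top',proj(sc,d2w(x,0,62)).round(1),'knob left/right mid',proj(sc,d2w(x,0,45)).round(1),'base corners',[proj(sc,d2w(x+a,b,12)).round(1).tolist() for a in(-12,12) for b in(-26,26)])
E
```

```text
{'t': np.float64(26.25), 'ee_pos': array([ 0.5543, -0.0197,  0.1184]), 'eef_rot': array([ 3.1383,  0.0047, -2.8851]), 'ft_force': array([ 0.1013, -0.4818, -0.6414]), 'finger_gap': np.float64(0.0188)} [-122.8888967    -0.48992514]
scene brown [205 260  23  33 382] top 214.87
wrist yellow 292 344 250 393
scene yellow 266 296 258 275
[205 260  23  33 382]
260 215 215 | 263 213 218 | 266 211 218 | 269 210 224 | 272 211 227 | 275 212 225 | 278 210 224 | 281 208 221 | 284 206 220 | 287 205 219 | 290 210 216 | 18 top [215.1 261.2] knob left/right mid [216.6 267.1] base corners [[231.0, 269.5], [219.2, 290.2], [219.7, 266.6], [207.6, 287.1]]
21 top [213.6 260.8] knob left/right mid [215.2 266.8] base corners [[229.6, 269.2], [217.7, 289.8], [218.3, 266.3], [206.1, 286.7]]
24.5 top [211.9 260.4] knob left/right mid [213.4 266.3] base corners [[227.9, 268.7], [216.0, 289.4], [216.6, 265.8], [204.4, 286.3]]
```

The stamp stands upright with its base corners at scene (205,287) and (227,272), which matches dock_home. Next I return the yellow stamp to its exact original pose.

Call:
send_rows(
  deltas=[
    {"offset":[0,0,0],"roll":-6.45},
    {"offset":[0,0,0],"roll":-6.45},
    {"offset":[0,0,0],"roll":-6.46},
    {"offset":[2.91,-1.36,0],"roll":0},
    {"offset":[2.91,-1.36,0],"roll":0},
    {"offset":[2.91,-1.36,0],"roll":0},
    {"offset":[2.91,-1.36,0],"roll":0},
    {"offset":[2.91,-1.36,0],"roll":0},
    {"offset":[0,0,2.5],"roll":0},
    {"offset":[0,0,2.5],"roll":0},
    {"offset":[0,0,1.5],"roll":0},
    {"offset":[0,0,0],"roll":0},
    {"offset":[0,0,0],"roll":0},
    {"offset":[0,0,0],"roll":0},
  ],
)

```text
t: 27.47
ee_pos: [0.4713, -0.1569, 0.0515]
eef_rot: [3.137, 0.003, -2.547]
ft_force: [0.9, -0.2, -0.5]
finger_gap: 0.0185
finger_force: 39.2
```

```bash
python3 - <<'E'
from h import *
o=sensors.get_obs();p=np.array(o['ee_pos']);y=o['eef_rot'][2];d=np.array([.4717,-.1574])-p[:2]
print(o['t'],p,y,'dx %.4f dy %.4f roll %.2f'%(d@[np.cos(y),np.sin(y)],d@[np.sin(y),-np.cos(y)],-np.degrees(-2.5472-y)))
E
```

```text
27.4667 [ 0.4712865  -0.15694034  0.05152147] -2.546808393341111 dx -0.0001 dy -0.0006 roll 0.02
```

Call:
send_rows(
  deltas=[
    {"offset":[0,-0.05,0.7],"roll":0},
    {"offset":[0,0,0.5],"roll":0},
    {"offset":[0,0,0.2],"roll":0},
    {"offset":[0,0,0.1],"roll":0},
    {"offset":[0,0,0.05],"roll":0},
    {"offset":[0,0,0],"roll":0},
    {"offset":[0,0,0],"roll":0},
  ],
)

```text
t: 28.05
ee_pos: [0.4714, -0.1573, 0.036]
eef_rot: [3.138, 0.003, -2.547]
ft_force: [-0.8, -0.4, 0.4]
finger_gap: 0.0183
finger_force: 39.3
```

Call:
send_rows(
  deltas=[
    {"offset":[0,0,0],"roll":0},
    {"offset":[0,0,0],"roll":0},
    {"offset":[0,0,0],"roll":0},
    {"offset":[0,0,0],"roll":0},
    {"offset":[0,0,0],"roll":0},
    {"offset":[0,0,0],"roll":0},
    {"offset":[0,0,-3],"roll":0},
    {"offset":[0,0,-4],"roll":0},
    {"offset":[0,0,-3],"roll":0},
    {"offset":[0,0,0],"roll":0},
  ],
  fingers=0.6,
)

```text
t: 28.88
ee_pos: [0.4736, -0.159, 0.1414]
eef_rot: [-3.138, 0.007, -2.547]
ft_force: [-0.0, -0.0, -0.3]
finger_gap: 0.0512
finger_force: 0.0
```

```bash
python3 - <<'E'
from h import *
S,sc=cap('scene','s28');T,tc=cap('top','t28');im,wc=cap('wrist','w28');o=sensors.get_obs();print(o['t'],o['ee_pos'],o['eef_rot'],w2d(o['ee_pos']))
def yel(im):
    hsv=cv2.cvtColor(im,cv2.COLOR_RGB2HSV);m=((hsv[:,:,0]>20)&(hsv[:,:,0]<34)&(hsv[:,:,1]>190)&(hsv[:,:,2]>60)).astype(np.uint8)
    k,l,s,c=cv2.connectedComponentsWithStats(m);i=1+np.argmax(s[1:,4]);return s[i],c[i]
for a,I in(('top0',T),('scene0',S)): print(a,yel(ld(a)[0]),yel(I))
s,xs,ys=brown(S,(185,220,300,320));print('stamp',s)
E
```

```text
29.0333 [ 0.47113381 -0.15768114  0.13562274] [ 3.13776692e+00  2.91805119e-03 -2.54703981e+00] [-238.31659304 -112.90194669]Traceback (most recent call last):
  File "<stdin>", line 6, in <module>
  File "<stdin>", line 5, in yel
    return _wrapfunc(a, 'argmax', axis=axis, out=out, **kwds)
    return bound(*args, **kwds)
ValueError: attempt to get argmax of an empty sequence
```

The yellow stamp is released upright. Next I turn back to the dock's yaw, close the fingers and go to the outer side of the lever's knob.

Call:
send_rows(
  deltas=[
    {"offset":[0,0,0],"roll":6.45},
    {"offset":[0,0,0],"roll":6.45},
    {"offset":[0,0,0],"roll":6.45},
    {"offset":[-1.8,3.21,0],"roll":0},
    {"offset":[-1.8,3.21,0],"roll":0},
    {"offset":[-1.8,3.21,0],"roll":0},
    {"offset":[-1.8,3.21,0],"roll":0},
    {"offset":[-1.8,3.21,0],"roll":0},
    {"offset":[-1.8,3.21,0],"roll":0},
    {"offset":[-1.8,3.21,0],"roll":0},
    {"offset":[0,0,0],"roll":0},
    {"offset":[0,0,0],"roll":0},
  ],
  fingers=0,
)

```text
t: 30.03
ee_pos: [0.5353, 0.0933, 0.1351]
eef_rot: [3.136, -0.002, -2.881]
ft_force: [-1.0, -0.3, 0.1]
finger_gap: 0.0001
finger_force: 0.0
```

```bash
python3 - <<'E'
from h import *
S,sc=cap('scene','s30');T,tc=cap('top','t30');im,wc=cap('wrist','w30');o=sensors.get_obs();print(o['t'],o['ee_pos'],o['eef_rot'],w2d(o['ee_pos']),o['finger_gap'])
def yel(im):
    hsv=cv2.cvtColor(im,cv2.COLOR_RGB2HSV);m=((hsv[:,:,0]>20)&(hsv[:,:,0]<34)&(hsv[:,:,1]>190)&(hsv[:,:,2]>60)).astype(np.uint8)
    k,l,s,c=cv2.connectedComponentsWithStats(m);i=1+np.argmax(s[1:,4]);return s[i],c[i].round(2)
for a,I in(('top0',T),('scene0',S)): print(a,yel(ld(a)[0]),yel(I))
s,xs,ys=brown(S,(185,220,300,320));print('stamp',s)
g=lambda im:np.clip(255*(im/255.)**.6,0,255).astype(np.uint8)
print('knob pred dock',w2d([.5485,.0616]),proj(wc,[.5485,.0616,.056]))
E
```

```text
30.1833 [0.53541444 0.09080642 0.13606305] [ 3.13666426e+00 -5.90631411e-04 -2.88536730e+00] [-113.08432212  111.14033719] -0.0002173188675782361
top0 (array([322, 278,  22,  25, 259], dtype=int32), array([332.54, 290.42])) (array([322, 278,  22,  26, 261], dtype=int32), array([332.56, 290.58]))
scene0 (array([348, 248,  25,  26, 329], dtype=int32), array([360.19, 263.94])) (array([348, 248,  26,  26, 321], dtype=int32), array([360.1 , 263.95]))
stamp [205 260  20  32 375]
knob pred dock [-107.83844117   79.56934464] [264.2619199  255.91657014]
```

The yellow stamp is back within 0.2 px in both views. I go down and swing the lever.

Call:
send_rows(
  deltas=[
    {"offset":[0,0,2.5],"roll":0},
    {"offset":[0,0,2.5],"roll":0},
    {"offset":[0,0,2.5],"roll":0},
    {"offset":[0,0,2.3],"roll":0},
    {"offset":[0,0,0],"roll":0},
    {"offset":[-0.1,-1.6,0],"roll":0},
    {"offset":[-0.1,-1.6,0],"roll":0},
    {"offset":[-0.2,-1.3,0],"roll":0},
    {"offset":[-0.2,-1.2,0],"roll":0},
    {"offset":[-0.5,-1.2,0],"roll":0},
    {"offset":[-0.5,-1.2,0],"roll":0},
    {"offset":[0,0,0],"roll":0},
  ],
)

```text
t: 31.18
ee_pos: [0.5741, 0.0156, 0.039]
eef_rot: [3.138, 0.003, -2.887]
ft_force: [0.3, -0.4, 0.0]
finger_gap: -0.0
finger_force: 0.0
```

```bash
cat > lev.py <<'E'
from h import *
import sys
n=sys.argv[1];S,sc=cap('scene','s'+n);o=sensors.get_obs();print(o['t'],o['ee_pos'],w2d(o['ee_pos']).round(1),np.round(o['ft_force'],1))
m=((S.max(2)<45)).astype(np.uint8);m[:, :180]=0;m[:,300:]=0;m[:240]=0;m[345:]=0
k,l,s,c=cv2.connectedComponentsWithStats(m)
for i in range(1,k):
    if s[i,4]>25: print('dark',s[i],c[i].round(1),w2d(onz(sc,*c[i],.041)).round(1))
s,xs,ys=brown(S,(185,220,300,320));print('stamp',s)
E
python3 lev.py 31
```

```text
31.2333 [0.57309604 0.01653794 0.03871994] [-95.5  29.7] [ 0.2  0.6 -0.1]
dark [236 240  43  59 733] [256.3 263.4] [-46.9 -33.5]
stamp [205 261  23  32 338]
```

Call:
send_rows(
  deltas=[
    {"offset":[-0.8,-1.0,0],"roll":0},
    {"offset":[-0.8,-0.9,0],"roll":0},
    {"offset":[-1.0,-0.8,0],"roll":0},
    {"offset":[-1.1,-0.7,0],"roll":0},
    {"offset":[-1.0,-0.5,0],"roll":0},
    {"offset":[-0.5,-0.2,0],"roll":0},
    {"offset":[0,0,0],"roll":0},
  ],
)

```text
t: 31.82
ee_pos: [0.6335, -0.0084, 0.0383]
eef_rot: [3.137, 0.001, -2.885]
ft_force: [-0.4, 0.4, 0.8]
finger_gap: -0.0003
finger_force: 0.0
```

```bash
python3 lev.py 32
```

```text
31.8667 [ 0.63273677 -0.0083137   0.03826629] [-44.1  -9.4] [-0.1 -0.  -0.1]
dark [228 240  15  10  70] [232.9 242.8] [ 16.8 -68. ]
dark [233 240  26  38 355] [245.7 257.8] [-22.4 -40.1]
stamp [205 260  23  33 365]
```

Call:
send_rows(
  deltas=[
    {"offset":[-0.4,-0.2,0],"roll":0},
    {"offset":[-0.4,-0.1,0],"roll":0},
    {"offset":[0,0,0],"roll":0},
  ],
)

```text
t: 32.12
ee_pos: [0.6418, -0.0094, 0.0387]
eef_rot: [3.137, 0.002, -2.885]
ft_force: [0.7, 0.6, 0.1]
finger_gap: -0.0001
finger_force: 0.0
```

Call:
send_rows(
  deltas=[
    {"offset":[-0.2,0,0],"roll":0},
    {"offset":[0,0,0],"roll":0},
    {"offset":[0,0,0],"roll":0},
  ],
)

```text
t: 32.37
ee_pos: [0.6433, -0.009, 0.0386]
eef_rot: [3.137, 0.001, -2.885]
ft_force: [-0.2, -1.0, -0.2]
finger_gap: -0.0001
finger_force: 0.0
```

Call:
send_rows(
  deltas=[
    {"offset":[-0.2,0,0],"roll":0},
    {"offset":[0,0,0],"roll":0},
    {"offset":[0,0,0],"roll":0},
  ],
)

```text
t: 32.62
ee_pos: [0.6453, -0.0085, 0.0386]
eef_rot: [3.137, 0.002, -2.885]
ft_force: [0.2, 0.1, -0.2]
finger_gap: 0.0
finger_force: 0.0
```

Call:
send_rows(
  deltas=[
    {"offset":[-0.2,0,0],"roll":0},
    {"offset":[0,0,0],"roll":0},
    {"offset":[0,0,0],"roll":0},
  ],
)

```text
t: 32.87
ee_pos: [0.6462, -0.0082, 0.0384]
eef_rot: [3.137, -0.001, -2.885]
ft_force: [-4.9, -2.2, 2.8]
finger_gap: -0.0004
finger_force: 2.6
```

```bash
python3 lev.py 33
```

```text
32.9167 [ 0.64623282 -0.00827407  0.03844319] [-31.  -12.8] [-4.7 -2.1  2.2]
dark [222 240   9   8  29] [225.  241.8] [ 32.8 -65.8]
dark [225 240  28  36 411] [239.  256.4] [ -8.9 -39.7]
stamp [205 260  23  33 372]
```

Resistance came at tool x -31, as expected for the shut stop. One more small push, then I back away, rise and verify.

Call:
send_rows(
  deltas=[
    {"offset":[-0.15,0,0],"roll":0},
    {"offset":[0,0,0],"roll":0},
    {"offset":[0.3,0,0],"roll":0},
    {"offset":[1.5,0,0],"roll":0},
    {"offset":[3,0,0],"roll":0},
    {"offset":[3,0,-2],"roll":0},
    {"offset":[2,0,-4],"roll":0},
    {"offset":[0,-3,-4],"roll":0},
    {"offset":[3,-4,0],"roll":0},
    {"offset":[3,-4,0],"roll":0},
    {"offset":[2,-4,0],"roll":0},
    {"offset":[0,-4,0],"roll":0},
    {"offset":[0,-4,0],"roll":0},
    {"offset":[0,0,0],"roll":0},
  ],
)

```text
t: 34.08
ee_pos: [0.5431, -0.2588, 0.1277]
eef_rot: [3.14, 0.003, -2.889]
ft_force: [-0.8, 0.9, -0.2]
finger_gap: 0.0002
finger_force: 0.0
```

```bash
python3 - <<'E'
from h import *
S,sc=cap('scene','s40');T,tc=cap('top','t40');o=sensors.get_obs();print(o['t'],o['ee_pos'],w2d(o['ee_pos']).round(1))
r=lambda i,w,h:cv2.resize(i,(w,h),interpolation=cv2.INTER_CUBIC);g=lambda im:np.clip(255*(im/255.)**.5,0,255).astype(np.uint8)
cv2.imwrite('pics/m40.png',g(np.hstack([r(S[210:320,170:280],480,480),r(T[150:270,190:310],320,320) if 0 else np.vstack([r(T[150:250,190:290],320,320),r(S,320,160)])]))[:,:,::-1])
s,xs,ys=brown(S,(185,220,300,320));print('stamp',s)
for f,w in(('lever shut knob',(-14,-13,56)),('lever 8deg',(-27,-12,56))): print(f,proj(sc,d2w(*w)).round(1))
E
```

```text
34.1833 [ 0.54179488 -0.25368388  0.127418  ] [-194.3 -223.7]
stamp [205 261  23  32 333]
lever shut knob [234.6 262.2]
lever 8deg [240.8 264.2]
```

View pics/m40.png

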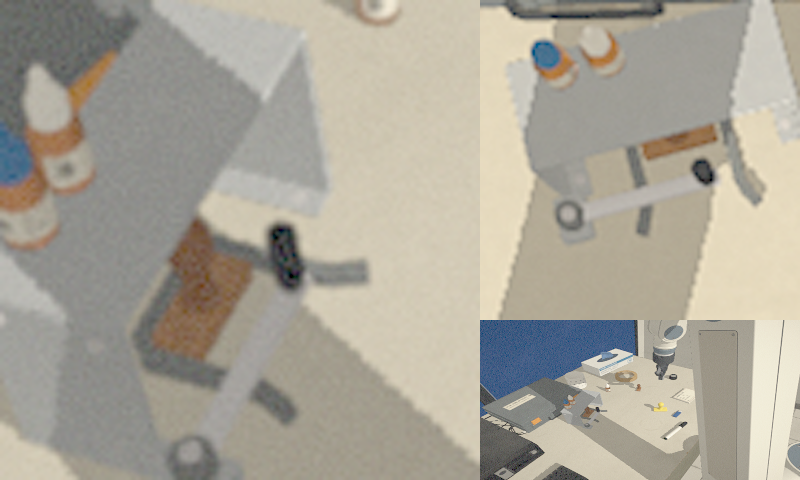

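The lever's knob sits at scene (234.9,262.3), against (234.6,262.2) predicted for fully shut. The stamp is upright with its base against the dark stop bar. A quick numeric check of the base and of the bystanders follows.

```bash
python3 - <<'E'
from h import *
S,sc=ld('s40');T,tc=ld('t40');T0,_=ld('top0')
for p in((165,158),(237,140)): print('trailing edge dock',w2d(onz(tc,190+p[0]/3.2,150+p[1]/3.2,.012)).round(1))
for p in((210,357),(252,262)): print('scene trailing corners',w2d(onz(sc,170+p[0]*110/480,210+p[1]*110/480,.012)).round(1))
for p in((152,343),): print('scene lead-left corner',w2d(onz(sc,170+p[0]*110/480,210+p[1]*110/480,.012)).round(1))
d=cv2.absdiff(T,T0).max(2)
for n,(x0,y0,x1,y1) in dict(pad=(380,285,440,330),marker=(250,330,325,360),usb=(320,315,355,335),vial=(330,130,350,175),small=(365,200,392,222),loupe=(450,232,480,260)).items(): print(n,int((d[y0:y1,x0:x1]>50).sum()),end=' ')
E
```

```text
trailing edge dock [12.6 23.6]
trailing edge dock [ 11.2 -26.5]
scene trailing corners [ 6.3 29.9]
scene trailing corners [ 11.4 -22.9]
scene lead-left corner [33.3 30.7]
pad 1334 marker 513 usb 328 vial 0 small 4 loupe 472
```

```bash
python3 -c "
from plant import job_done
print(job_done())"
```

```text
the job is handed in; nothing more can be done
None
```

The stamp is docked upright against the back stop with the lever fully shut, handed in after about 34 of the 59 s. I pushed it home with the yellow look-alike stamp, because the gripper can't reach under the roof, and put that back to within 0.2 px in the camera views. An earlier push tilted the stamp about 6° before it settled upright. My last image check on the other desk things was unclear for the pad, marker, memory stick and loupe, but the arm never worked near them.

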